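Load the feeding-jar carrier and push it home in its V dock

ROBOT

A 6-joint arm with a two-finger parallel gripper is mounted at the origin on a cart in front of the work surface, level with it; the furniture and walls round the work are solid. World frame = base frame: x ahead of the robot, y to its left, z up, the work surface at z = 0. Lengths are in m, angles in rad, forces in N, time in s.
With the tool pointing down it reaches from about 0.325 to 0.9 m from the base axis. Payload 3.5 kg.
Tool frame: the origin (TCP) lies on the centre line of the jaws, within the pads' length; the fingertips stand robot.finger_overhang ahead of it and the grasp point (between the pads) lies 2 mm behind it (robot.finger_overhang is the distance from the TCP to the fingertips, in m); y points along the fingers, x is the direction in which the jaws open and shut, and the axes are right-handed (so a half turn about y gives the same grasp; the last joint's range is limited). The gripper opens to 85 mm and grips with 20 to 120 N. Pads are 22 mm wide; open, the fingers measure 114 mm over their backs; the gripper's body (76 mm by 85 mm) begins 54 mm behind the grasp point. The pads swing forward as they close: fully open they stand 13 mm farther back than shut.
Start: joints at [-1.413, 0.276, -0.026, 1.268, 0, 1.467], TCP at [0.161, -0.604, 0.248] pointing down, gripper open.
Joint ranges: [-3.12, 3.12], [-0.85, 1.88], [-1.08, 1.24], [-1.95, 2.15], [-1.57, 1.53], [-3.14, 3.14]. Speed limits (rad/s): [2.57, 2.57, 3.14, 3.14, 3.14, 3.14].

INTERFACE

Orientations are given as a rotation vector (axis times angle).
In Python, from plant import readout, imaging, robot, spotter gives the robot as it stands.
- The arm moves only by the shell command python3 -m inch 'ROWS' [OPENING] [FORCE]. ROWS is a JSON object of lists of equal length, an entry for each row: "xyz": the shift along the tool's x, y, z in cm, a list of three; "turn": the turn, a rotation vector about the tool's x, y, z in degrees, a list of three. A call has 1 to 20 rows; each row shifts and turns the pose as measured when the row begins, along the tool's axes as they then stand; what a row does not reach is not made up. A row lasts 1/10 s, in which the tool goes at most 50 mm and 8.59 degrees, less where a joint would pass 70% of its speed; a pose out of reach is approached as far as the arm can. A call with a gripper value outside its range is refused whole. OPENING is the finger opening in cm, from 0 to 8.54, set as the call begins (- or left out, the last holds). The fingers move at their own pace and stop on an object; FORCE is the grip in N (left out, the last holds). Time passes only in rows, so rows that do not move let the fingers close. It gives the time, the measured TCP pose, the force and the opening at its end, in the units of the state.
- readout.get_state(): the state, without advancing time (a new reading comes with each control period).
- imaging.camera(name): name is "scene" or "top"; returns a dict with "color" (400x640x3 uint8, blue, green, red), "depth" (400x640 float32, m along the optical axis (not along the pixel's ray), 0 where there is no reading), "K" (3x3 intrinsics, pixels), "origin" and "rotation" of the camera in the world. Camera axes: x right, y down, z forward; pixel columns grow to the right and rows downward; lengths in m; the calibration is good to about 2 mm. A picture is of the moment at which its call begins.
- robot.sign_off(): hands the job in, once; it reports no verdict.
Trained networks look in a picture, given as the dict that the camera call returned (one of the last four; its "shot" number tells which), for a name from the list of things; names that differ only in an ending like _2 or _b are one class to them, and where a whole thing is asked for, a point or a joint stands for the part that bears it (a point fixed in the world has none). Each returns a list of dicts, best first, with "p" (0 to 1); they miss things now and then, are a little off and sometimes report something else, mostly with a low value. They report only what shows in the picture. A call takes as long as a camera call.
- spotter.trace(name, picture): "pixels" (400x640 bool, what is visible of it) and "bbox" ([centre column, centre row, width, height] in pixels, round what is visible of it).
- spotter.mark_of(name, picture): "pixel" ([column, row] in pixels: a listed point, or the origin of a listed thing).
The state is a dict: "clock": time; "joints": joint angles; "qd": joint speeds; "effort": joint torques, N m; "ee_pos": TCP position; "orientation": TCP orientation; "wrist_force": force on the tool from outside, world axes, zero at the start; "wrist_torque": the same for the moment, N m; "width": finger opening in m.
Only numpy, scipy, OpenCV 4.12 (cv2) and the standard library are available. Lean on these libraries where they do the work, as an engineer would, in place of code of your own. Each camera call takes 0.05 s, during which the arm holds its last target.

TASK

Stand the small glass jar upright inside the white ring of the orange carrier, then push the carrier, bevelled nose first, between the green converging guides of the dock until it is fully home in the V at the end. The carrier has to slide in along the table, as the lips of the dock reach over its sides; keep the jar upright and leave the little cup of mash where it is.

Things in the scene. Friction and masses are not known exactly. Their poses are not given: they have to be found in the camera images.
- jar: small open clear glass jar, 62 mm in diameter and 60 mm tall, 0.12 kg, loose, standing on the table; origin at the centre of its underside, z up along its axis
- carrier: loose orange carrier, 0.3 kg, flat on the table: board 140 mm long (its x), 110 wide (y), 12 thick. Origin under the board's middle, on the table. The +x end is the nose: corners bevelled at 45 degrees (25 x 25 mm), straight front edge 60 mm wide at x = +70 mm. An upright push plate stands at the rear (-x) end
- carrier_ring (a point): centre of the inner floor of the carrier's white ring, at x = +12 mm, y = 0, z = 12 mm in the carrier's frame; the ring is 72 mm wide inside, 80 mm outside, its rim 24 mm above the table. The jar stands inside it on the board, with 5 mm play all round
- carrier_plate (a point): point in the push plate, mid-thickness and mid-width, 45 mm above the table. The plate is 50 mm wide (carrier's y), 12 mm thick (x = -70 to -58 mm), and rises to 60 mm above the table; its rear face is flush with the board's rear edge. It can be gripped across its thickness (28 mm free to the ring), and its rear face pushed
- dock: dock fixed to the table, without a floor, open at its -x end; nothing over 25 mm high. The carrier goes in along the dock's +x. Origin: on the table, where the carrier's origin lies when fully home (axes then agree). After the green guides come two grey runners 114 mm apart (x = -33 to +45 mm) with lips, then two green 45 degree faces: the V that takes the bevelled nose and stops it
- dock_mouth (a point): middle of the dock's mouth, on the table, at x = -105 mm in the dock's frame. The green guides converge from 174 mm apart here to 114 mm at x = -35 mm (112 mm just where they end). The aluminium lips further in (x = -33 to +45 mm), 18 to 23 mm above the table, reach 10 mm inward over the board's sides; 94 mm stays free between them
- mash_cup: bystander: small clear cup of yellow mash, 42 mm in diameter, 38 mm tall, loose; origin at the centre of its underside

How it is judged:
On the way, in this order (a step that is already met when the one before it is completed fails the run):
1. the jar stands upright in the carrier's ring while the carrier is still outside the V of the dock (distance between jar and carrier_ring below 0.01 m and angle between jar's own z axis and vertical below 0.12 rad and contact force between the fingers and jar below 0.1 N and horizontal distance between carrier and dock above 0.03 m), for 0.2 s.
2. the loaded carrier is fully home (x of carrier in the frame of dock above -0.005 m and distance between jar and carrier_ring below 0.01 m), for 0.2 s.
At the end, for the whole second after the job is handed in: The carrier lies flat in the dock, nose in the V: its depth is within 5 mm and its origin within 7 mm of home, its axis within 0.05 rad of the dock's; the jar stands upright (within 0.12 rad) on the board inside the ring, within 10 mm of the ring's centre; both are at rest and released (all of step 2 and distance between carrier and dock below 0.007 m and x of carrier_plate in the frame of dock below -0.05 m and angle between the x axis of carrier and the x axis of dock, either way round below 0.05 rad and angle between carrier's own z axis and vertical below 0.04 rad and angle between jar's own z axis and vertical below 0.12 rad and linear speed of each of carrier, jar below 0.01 m/s); the robot touches nothing.
It fails at once if the jar is tipped by more than 0.5 rad (angle between jar's own z axis and vertical above 0.5 rad).
It fails at once if the cup of mash is shifted by more than 20 mm (distance of mash_cup from where it was at the start of the episode above 0.02 m).
It also fails if it takes over 69 s, if anything falls off the work surface, if the arm or the gripper's body presses on something with over 40 N, if the wrist force passes 120 N, or if a joint passes its speed limit or range.

## Working session

There is one attempt and no reset: what is moved stays moved. The work goes in short steps, Python scripts to look and compute and a shell command to move; the robot and the scene stay as the last step left them, time stands still between calls to the robot, and variables do not carry over. Pictures are saved under pics/ and viewed, and the job is handed in when it is done.

```bash
ls; mkdir -p pics
cat > h.py <<'E'
import numpy as np, cv2
from plant import readout, imaging, robot, spotter
def world(c,u,v,z=None):
    K=c["K"];R=np.array(c["rotation"]);o=np.array(c["origin"])
    r=R@np.array([(u-K[0][2])/K[0][0],(v-K[1][2])/K[1][1],1.0])
    if z is None:
        d=c["depth"][int(round(v)),int(round(u))]; return o+r*d
    return o+r*(z-o[2])/r[2]
E
python3 - <<'E'
from h import *
s=readout.get_state();print({k:np.round(v,3) for k,v in s.items()},robot.finger_overhang)
for n in ("top","scene"):
    c=imaging.camera(n);cv2.imwrite(f"pics/{n}0.png",c["color"]);print(n,np.round(c["origin"],3))
    for t,z in (("jar",0),("carrier",0),("carrier_ring",.012),("carrier_plate",.045),("dock",0),("dock_mouth",0),("mash_cup",0)):
        for m in spotter.mark_of(t,c)[:2]: print(t,round(m["p"],2),np.round(m["pixel"],1),np.round(world(c,*m["pixel"],z),4))
E
```

```text
pics
{'clock': np.float64(0.0), 'joints': array([-1.413,  0.277, -0.028,  1.268,  0.   ,  1.467]), 'qd': array([-0.001, -0.   ,  0.   ,  0.001,  0.   ,  0.   ]), 'effort': array([-1.0000e-03, -4.4551e+01,  2.9520e+01,  1.6000e-02, -0.0000e+00,
        0.0000e+00]), 'ee_pos': array([ 0.161, -0.603,  0.247]), 'orientation': array([-1.32 ,  1.016, -1.013]), 'wrist_force': array([ 0.08 , -0.394, -0.502]), 'wrist_torque': array([-0.02 ,  0.038, -0.043]), 'width': np.float64(0.085)} 0.017
top [0.495 0.035 1.365]Traceback (most recent call last):
  File "<stdin>", line 6, in <module>
  File "h.py", line 8, in world
    return o+r*(z-o[2])/r[2]
                        ~^^^
IndexError: invalid index to scalar variable.
```

```bash
sed -i 's/R=np.array(c\["rotation"\])/R=cv2.Rodrigues(np.array(c["rotation"],float))[0]/' h.py
python3 - <<'E'
from h import *
s=readout.get_state();print(cv2.Rodrigues(s["orientation"])[0].round(3))
for n in ("top","scene"):
    c=imaging.camera(n);cv2.imwrite(f"pics/{n}0.png",c["color"]);print(n,np.round(c["origin"],3),np.round(c["rotation"],3))
    for t,z in (("jar",0),("carrier",0),("carrier_ring",.012),("carrier_plate",.045),("dock",0),("dock_mouth",0),("mash_cup",0)):
        for m in spotter.mark_of(t,c)[:2]: print(t,round(m["p"],2),np.round(m["pixel"],1),np.round(world(c,*m["pixel"],z),4))
E
```

```text
[[ 0.258 -0.     0.966]
 [-0.966  0.002  0.258]
 [-0.002 -1.     0.   ]]
top [0.495 0.035 1.365] [-2.213  2.15  -0.07 ]
jar 0.57 [431. 209.] [ 0.5693 -0.2659  0.    ]
carrier 0.58 [332.  217.7] [0.5366 0.0136 0.    ]
carrier_ring 0.9 [333.4 216.4] [0.54  0.01  0.012]
carrier_plate 0.76 [357.8 217. ] [ 0.5392 -0.0562  0.045 ]
dock_mouth 0.53 [330.9 216.1] [0.541  0.0168 0.    ]
mash_cup 0.39 [314.4 153.1] [0.7197 0.069  0.    ]
scene [0.741 0.561 1.037] [-0.317 -2.96   0.765]
jar 0.61 [314.7 123.4] [ 0.5545 -0.2571  0.    ]
carrier_ring 0.6 [345.5 203.3] [0.535  0.0158 0.012 ]
carrier_ring 0.3 [337.4 170.9] [ 0.5321 -0.0825  0.012 ]
carrier_plate 0.84 [336.  171.5] [ 0.5427 -0.0608  0.045 ]
mash_cup 0.77 [274.3 239.9] [0.7261 0.0722 0.    ]
```

View pics/top0.png

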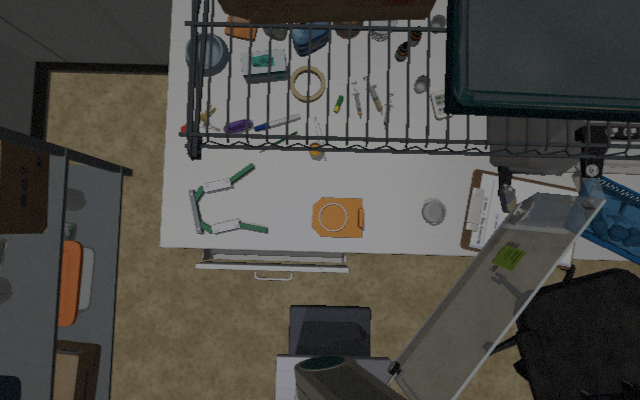

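View pics/scene0.png

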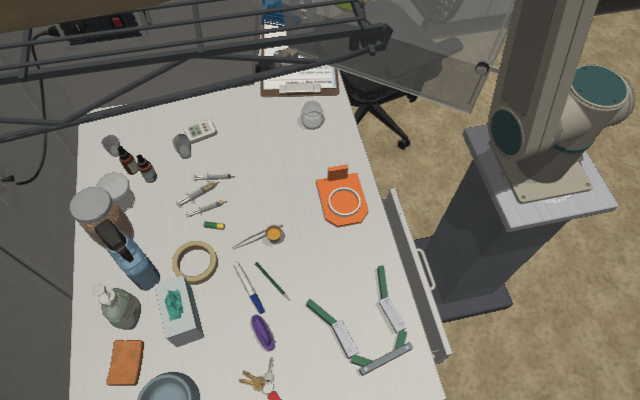

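Run:
```python
from h import *
c=imaging.camera("top");
im=c["color"]
cv2.imwrite("pics/dockcrop.png",cv2.resize(im[155:250,180:280],None,fx=6,fy=6,interpolation=cv2.INTER_CUBIC))
cv2.imwrite("pics/carcrop.png",cv2.resize(im[180:250,300:460],None,fx=5,fy=5,interpolation=cv2.INTER_CUBIC))
c2=imaging.camera("scene")
cv2.imwrite("pics/dockcropS.png",cv2.resize(c2["color"][255:385,295:425],None,fx=4.5,fy=4.5,interpolation=cv2.INTER_CUBIC))
cv2.imwrite("pics/carcropS.png",cv2.resize(c2["color"][90:240,280:390],None,fx=4,fy=4,interpolation=cv2.INTER_CUBIC))
# heights map
for v in range(60,260,10):
    print(v,' '.join(f"{world(c,u,v)[2]*100:4.0f}" if c["depth"][v,u]>0 else '   .' for u in range(170,600,14)))
for p in [(330,150),(431,150),(200,150),(510,200),(560,190)]: print(p,world(c,*p).round(3))
```

```text
60    1    0   72   74    2    1    9    9    8   -0   74    0   -0    0    0    1    0   74   -0   -0   78   82   76   76   76   76   76   76   76   76   76
70   -0    0   72    3    1    0    9   75    8    2   75    0    0    0   -0   -0   -0   75   -1    0   78   82   76   76   76   76   76   76   76   76   76
80    0   -0   71    0   -0    0    3   75    0   -0   75    3   -0   -0    1   -0    0   75    4   -0   78   82   76   76   76   76   76   76   76   76   76
90   -0    0   71   -0    0   -0    0   74    0    3    0    2   -0   -0    0   -0   -1   75    6   -0   78   82   82   76   76   76   76   76    .   76   76
100   -0   -0   70    0    0   -0    0   74   -0   -0    3    0    1   -1    0    0    0   75    0    2   79   82   82   82   82   82   82   82   82   82   82
110   -0   -0   70    1   -0   -1    0   75    0   -0   -0   -0    1    0    0    1   -1   74   -0    2   77   78   78   78   79   79    .   81   81   82   82
120    0    0   70   -0   -0    5   -0   75    2   -0   -0    0    0   -0   -0    0    0   75    0    .   -0   -0   -0    3   13   23   30   75   43  
[... 1539 characters left out ...]
   6   -0    0    2    1   10   29   32   36   39   43   46
230    0   -0    2    2    3   -0    2   -0    .    0   -1    1    2    1   -0   -0    0   -0   -0    0    0   -0    1    0   23   29   34   38   41   45    0
240   -0   -0   -0   -0   -0    0    0   -0   -0   -0   -0   -0    0    1    0    0    0    0    0   -0   -0   -0    0   13   28   32   36   40   43   46    2
250  -88  -88  -89  -15  -15  -15   -0   -0   -0   -0    0    0   -0    0    1   -0    0    0   -0   -0    0    0    0   26   31   34   38   42   45    0    0
(330, 150) [0.607 0.03  0.713]
(431, 150) [ 0.61  -0.107  0.718]
(200, 150) [0.603 0.208 0.712]
(510, 200) [ 0.595 -0.458  0.08 ]
(560, 190) [ 0.633 -0.627  0.006]
```

View pics/dockcrop.png

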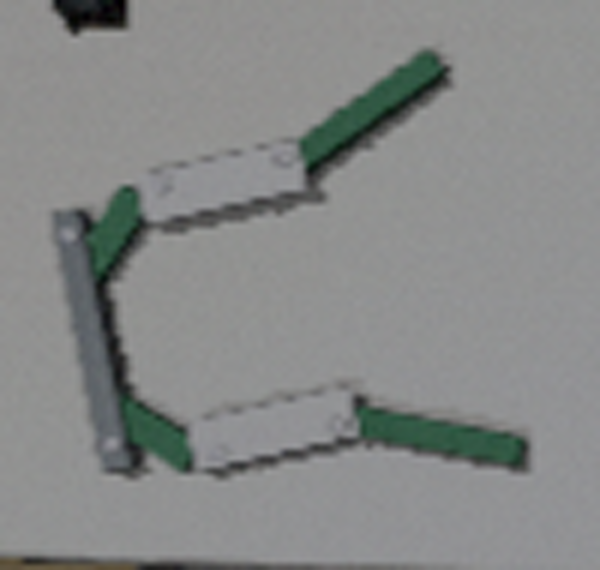

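View pics/carcrop.png

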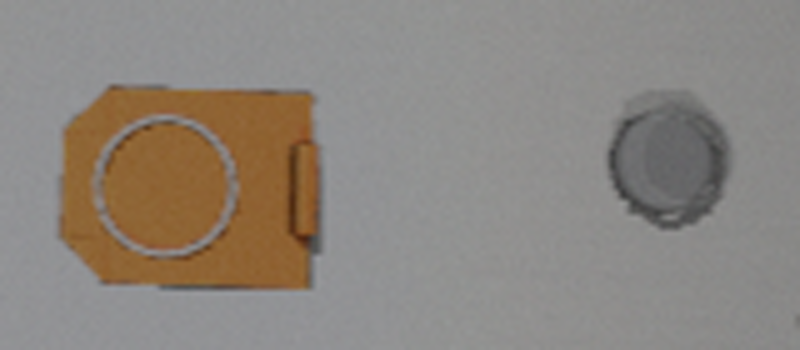

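View pics/dockcropS.png

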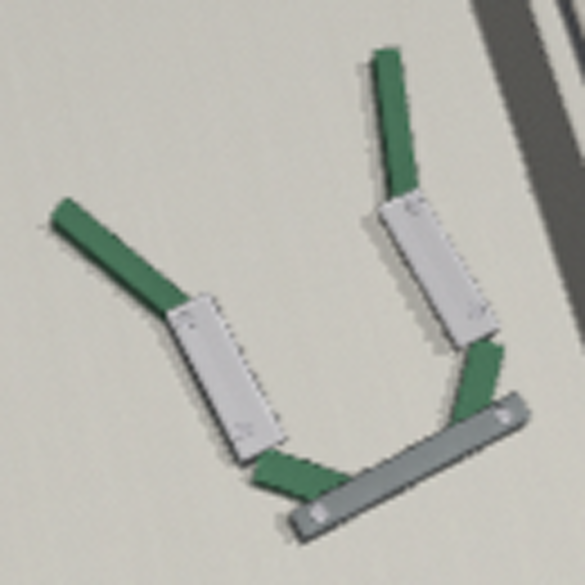

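View pics/carcropS.png

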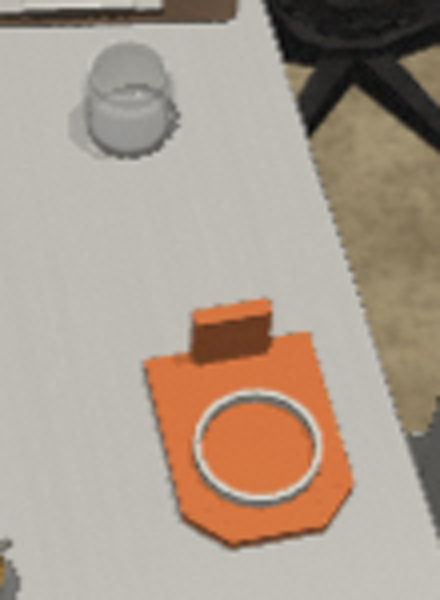

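Run:
```python
from h import *
c=imaging.camera("top")
R=cv2.Rodrigues(np.array(c["rotation"]))[0]
for P in [(0.161,-.603,.247),(0.161,-.603,.35),(0,0,.0),(0,0,.4)]:
    q=R.T@(np.array(P)-c["origin"]);print(P,(c["K"]@q/q[2])[:2].round(0))
for v in range(170,400,12):
    print(v,' '.join("%4.0f/%3.0f/%3.0f"%tuple(100*world(c,u,v)) if c["depth"][v,u]>0 else '   .' for u in range(390,640,22)))
cv2.imwrite("pics/right.png",cv2.resize(c["color"][150:400,380:640],None,fx=2.3,fy=2.3,interpolation=cv2.INTER_CUBIC))
```

```text
(0.161, -0.603, 0.247) [603. 389.]
(0.161, -0.603, 0.35) [632. 405.]
(0, 0, 0.0) [332. 413.]
(0, 0, 0.4) [335. 491.]
170   68/-15/  0   68/-21/  0   68/-27/  0   68/-33/  0   68/-40/  0   68/-44/  6   67/-47/ 13   65/-47/ 25   65/-50/ 30   62/-44/ 49   68/-72/  9   68/-77/ 10
182   64/-15/  0   64/-21/  0   65/-27/  0   65/-34/ -0   65/-40/  0   65/-45/  4   65/-52/  0   65/-58/  1   66/-65/  0   60/-45/ 47   65/-74/  6   66/-83/  0
194   61/-15/ -0   61/-21/  0   61/-27/  0   61/-34/ -0   61/-39/  1   61/-44/  5   62/-52/  1   59/-45/ 29   62/-64/  1   58/-45/ 47   62/-76/  2   63/-83/ -0
206   57/-15/ -0   58/-21/ -0   58/-27/  1   58/-34/ -0   58/-39/  2   58/-46/  1   57/-42/ 24   57/-44/ 31   56/-46/ 38   56/-46/ 45   59/-76/  1   59/-83/  1
218   54/-15/ -0   54/-21/ -0   54/-27/  1   55/-34/  0   55/-40/  1   55/-46/  0   54/-40/ 29   54/-43/ 34   54/-45/ 40   54/-46/ 46   56/-77/  1   56/-82/  1
230   51/-15/  0   51/-21/  0   51/-27/  0   51/-34/ -1   51/-40/  0   51/-41/ 14   51/-40/ 30   51/-42/ 37   51/-44/ 42   52/-69/  4   52/-74/  5   52/-79/  6
242   47/-15/  0   47/-
[... 1532 characters left out ...]
/-39   10/-83/-38   10/-92/-39   11/-99/-39   11/-107/-39
362   14/-16/ -0   21/-17/ 28   23/-20/ 35   25/-23/ 40   26/-26/ 45   -7/-79/-89    4/-71/-46   10/-69/-23    6/-83/-38    6/-92/-39    6/-100/-39    7/-107/-39
374   11/-16/ -0   20/-16/ 30   22/-19/ 37   23/-22/ 42  -13/-68/-88  -12/-78/-88    2/-68/-38    6/-68/-22    2/-84/-40    2/-91/-39    2/-99/-39    3/-107/-39
386    8/-16/  0   18/-16/ 33   20/-19/ 39   22/-22/ 45  -18/-68/-87  -18/-78/-88  -17/-88/-87    2/-69/-23   -2/-84/-39   -2/-91/-39   -2/-99/-39   18/-65/ 28
398   21/ -9/ 51   16/-15/ 36   18/-18/ 42   20/-21/ 46  -23/-68/-88  -23/-78/-87  -23/-89/-89   -2/-69/-23   -7/-84/-40   15/-55/ 28   17/-57/ 33   19/-58/ 39
```

View pics/right.png

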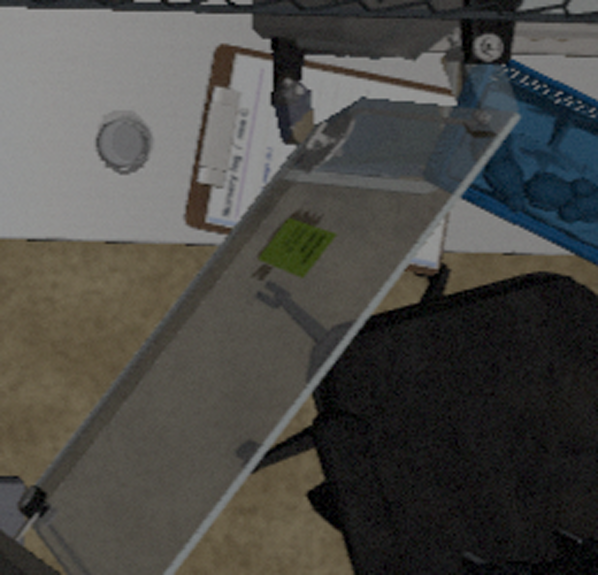

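Run:
```python
from h import *
c=imaging.camera("scene")
cv2.imwrite("pics/sc_r.png",cv2.resize(c["color"][0:260,330:640],None,fx=2.5,fy=2.3,interpolation=cv2.INTER_CUBIC))
for v in list(range(2,80,8))+list(range(80,200,12)):
    print(v,' '.join("%4.0f/%3.0f/%3.0f"%tuple(100*world(c,u,v)) if c["depth"][v,u]>0 else '   .' for u in range(360,640,20)))
c=imaging.camera("top")
for v in (350,360,370,380,390,398):
    print(v,' '.join("%4.0f/%3.0f/%3.0f"%tuple(100*world(c,u,v)) if c["depth"][v,u]>0 else '   .' for u in range(290,420,12)))
```

```text
2   43/-34/ 31   39/-31/ 33   35/-29/ 34   32/-27/ 35   28/-24/ 36   25/-22/ 38   21/-20/ 39   18/-18/ 40   22/ -8/ 48   21/ -4/ 50   20/ -0/ 53   17/  0/ 53 -145/-144/-80 -160/-144/-82
10   62/ 20/ 74   39/-31/ 31   35/-28/ 32   32/-26/ 33   28/-24/ 35   25/-21/ 36   21/-19/ 37   18/-17/ 38   21/ -7/ 46   21/ -3/ 49   20/  0/ 52   16/  1/ 52 -148/-143/-85 -163/-143/-88
18   62/ 22/ 74   39/-30/ 29   35/-28/ 30   31/-25/ 32   28/-23/ 33   24/-21/ 34   21/-18/ 36   18/-16/ 37   21/ -6/ 45   21/ -2/ 48   20/  1/ 51   16/  1/ 50 -148/-140/-89 -160/-137/-89
26   62/ 22/ 74   60/ 22/ 73   35/-27/ 29   31/-25/ 30   28/-22/ 31   24/-20/ 33   21/-18/ 34   17/-16/ 35   21/ -6/ 44   20/ -2/ 47   19/  2/ 50   15/  2/ 49 -145/-134/-90 -155/-130/-87
34   62/ 22/ 73   60/ 22/ 72   35/-26/ 27   31/-24/ 28   27/-22/ 30   24/-19/ 31   20/-17/ 32   17/-15/ 34   21/ -5/ 43   20/ -1/ 46   19/  2/ 48   15/  2/ 47 -141/-127/-89 -152/-124/-88
42   62/ 21/ 71   60/ 22/ 71   35/-26/ 25   31/-23/ 27   27/-21/ 28   24/-19/ 29   20/-16/ 31   17/-14/ 32   21/ -4/ 42   20/ -0/ 45   19/  2/ 47   14/  2/ 46 -138/-1
[... 2808 characters left out ...]
/  5/ 21   20/  2/ 22   20/ -1/ 23   21/ -3/ 24   14/ -8/ -0   15/-11/  0   15/-15/  0   18/-16/ 12   22/-16/ 27
370   11/ 12/  0   19/  8/ 26   19/  5/ 28   20/  2/ 29   20/ -0/ 31   21/ -3/ 32   21/ -5/ 33   12/-11/  1   12/-15/  0   20/-14/ 28   20/-16/ 29
380    8/ 12/ -0   18/  7/ 31   19/  5/ 35   20/  2/ 37   20/ -0/ 38   20/ -2/ 39   21/ -5/ 40   21/ -7/ 41    9/-15/  0   18/-14/ 28   19/-16/ 31
390    6/ 12/  0   15/  7/ 30   19/  5/ 40   20/  2/ 43   20/  0/ 44   20/ -2/ 45   21/ -4/ 46   21/ -6/ 46   21/ -9/ 47  -21/-32/-87   17/-15/ 34
398    4/ 12/  0   13/  7/ 29   17/  5/ 39   20/  2/ 47   20/  0/ 48   20/ -2/ 49   21/ -4/ 50   21/ -6/ 50   21/ -8/ 51   22/-10/ 51   16/-15/ 35
```

View pics/sc_r.png

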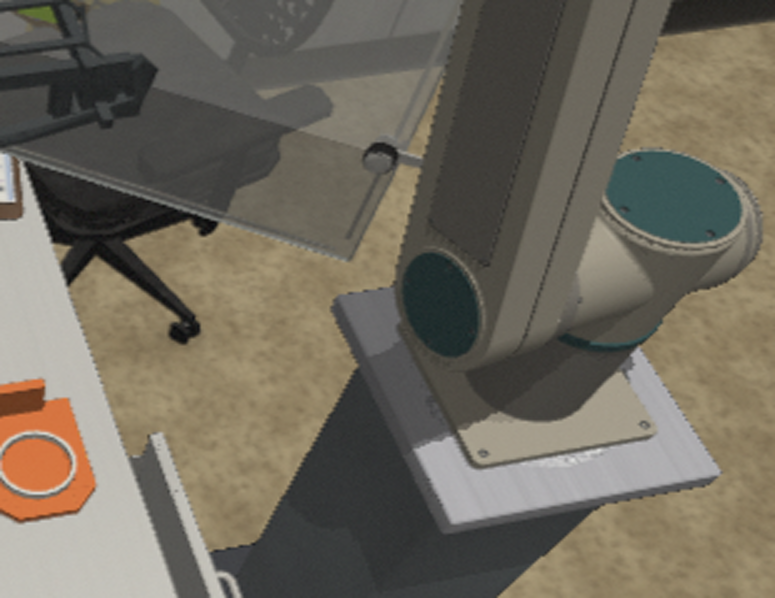

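```bash
cat > meas.py <<'E'
from h import *
import pickle
cs={n:imaging.camera(n) for n in("top","scene")}
pickle.dump(cs,open("c0.pkl","wb"))
for n,c in cs.items():
    hsv=cv2.cvtColor(c["color"],cv2.COLOR_BGR2HSV)
    g=cv2.inRange(hsv,(55,90,30),(90,255,255))
    roi=(slice(155,245),slice(185,280)) if n=="top" else (slice(255,385),slice(295,430))
    m=np.zeros_like(g);m[roi]=g[roi]
    k,l,st,ce=cv2.connectedComponentsWithStats(m)
    for i in range(1,k):
        if st[i,4]<12: continue
        vs,us=np.where(l==i)
        zs=[world(c,u,v)[2] for u,v in zip(us,vs) if c["depth"][v,u]>0]
        P=np.array([world(c,u,v,.02)[:2] for u,v in zip(us,vs)])*1000
        r=cv2.minAreaRect(P.astype(np.float32))
        print(n,st[i,4],ce[i].round(1),"z90 %.4f"%np.percentile(zs,80),"cen",P.mean(0).round(1),"rect",np.round(cv2.boxPoints(r),0).tolist())
    o=cv2.inRange(hsv,(5,120,80),(20,255,255));k,l,st,ce=cv2.connectedComponentsWithStats(o)
    for i in range(1,k):
        if st[i,4]>300: print(n,"orange",st[i],ce[i].round(1),world(c,*ce[i],.012).round(4))
E
python3 meas.py
```

```text
top 124 [241.5 172.6] z90 0.0243 cen [655.2 271.8] rect [[626.0, 298.0], [672.0, 238.0], [683.0, 246.0], [637.0, 307.0]]
top 67 [198.5 193.3] z90 0.0182 cen [593.6 390.2] rect [[571.0, 395.0], [607.0, 374.0], [615.0, 387.0], [579.0, 409.0]]
top 69 [205.3 226.7] z90 0.0192 cen [500.5 366.7] rect [[483.0, 352.0], [497.0, 344.0], [517.0, 382.0], [504.0, 389.0]]
top 115 [253.  227.3] z90 0.0246 cen [503.  233.5] rect [[491.0, 197.0], [503.0, 195.0], [515.0, 270.0], [503.0, 272.0]]
top orange [ 313  198   50   40 1163] [341.3 217.4] [ 0.5379 -0.0123  0.012 ]
top orange [321 205  24  25 485] [332.5 216.8] [0.5387 0.0124 0.012 ]
top orange [  58  240   23   87 1443] [ 68.8 282.2] [0.3352 0.7426 0.012 ]
scene 164 [382.2 281.2] z90 0.0234 cen [504.2 234.5] rect [[492.0, 199.0], [505.0, 197.0], [517.0, 270.0], [504.0, 272.0]]
scene 176 [320.4 311.6] z90 0.0231 cen [657.1 273.6] rect [[630.0, 299.0], [674.0, 241.0], [684.0, 249.0], [641.0, 306.0]]
scene 97 [400.9 338.6] z90 0.0178 cen [501.1 367.4] rect [[486.0, 356.0], [498.0, 349.0], [518.0, 382.0], [506.0, 389.0]]
scene 106 [360.  360.3] z90 0.0181 cen [598.6 392.3] rect [[576.0, 398.0], [609.0, 379.0], [617.0, 391.0], [583.0, 410.0]]
scene orange [ 316  165   52   62 1453] [341.  194.5] [ 0.54   -0.0114  0.012 ]
scene orange [330 191  29  22 489] [343.9 201.5] [0.5376 0.01   0.012 ]
scene orange [ 107  340   36   45 1301] [125.1 362.3] [1.0792 0.2904 0.012 ]
```

```bash
cat > fit.py <<'E'
from h import *
import pickle
cs=pickle.load(open("c0.pkl","rb"))
def proj(c,P):
    R=cv2.Rodrigues(np.array(c["rotation"],float))[0]
    return cv2.projectPoints(np.array(P,float),cv2.Rodrigues(R.T)[0],-R.T@np.array(c["origin"]),np.array(c["K"],float),None)[0][:,0]
if __name__=="__main__":
    for n,c in cs.items():
        hsv=cv2.cvtColor(c["color"],cv2.COLOR_BGR2HSV)
        o=cv2.inRange(hsv,(5,120,60),(20,255,255))
        roi=(slice(190,245),slice(305,370)) if n=="top" else (slice(150,240),slice(305,380))
        m=np.zeros_like(o);m[roi]=o[roi]
        vs,us=np.where(m)
        P=np.array([world(c,u,v,.012)[:2] for u,v in zip(us,vs)])*1000
        r=cv2.minAreaRect(P.astype(np.float32));print(n,r,cv2.boxPoints(r).round(0).tolist())
    th=np.linspace(0,2*np.pi,40)
    for jx,jy in [(.566,-.262)]:
        for n,c in cs.items():
            im=cv2.resize(c["color"],None,fx=6,fy=6,interpolation=cv2.INTER_CUBIC)
            for z,col in((0,(0,0,255)),(.06,(255,0,0))):
                q=proj(c,[(jx+.031*np.cos(t),jy+.031*np.sin(t),z) for t in th])
                cv2.polylines(im,[np.int32((q+.5)*6)],True,col,1)
            u,v=np.int32(proj(c,[(jx,jy,.03)])[0])
            cv2.imwrite(f"pics/jar_{n}.png",im[(v-25)*6:(v+25)*6,(u-30)*6:(u+30)*6])
E
python3 fit.py; python3 -c "
import cv2;cv2.imwrite('pics/jar2.png',cv2.hconcat([cv2.imread('pics/jar_top.png'),cv2.imread('pics/jar_scene.png')]))"
```

```text
top ((537.5768432617188, -1.4700546264648438), (109.3136215209961, 137.73158264160156), 1.3197729587554932) [[481.0, 66.0], [485.0, -72.0], [594.0, -69.0], [591.0, 69.0]]
scene ((539.0670776367188, -11.939193725585938), (172.2779998779297, 108.82449340820312), 89.67510986328125) [[484.0, -98.0], [593.0, -98.0], [594.0, 74.0], [485.0, 75.0]]
```

View pics/jar2.png

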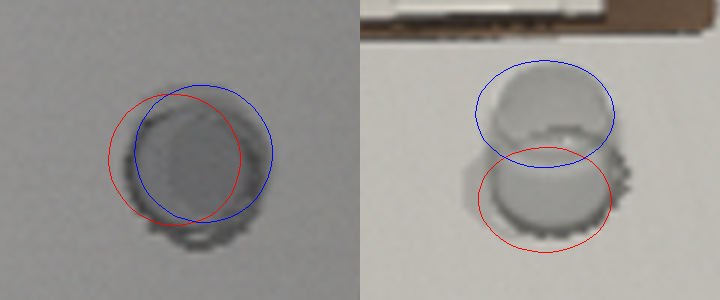

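```bash
sed -i 's/(.566,-.262)/(.560,-.267)/' fit.py; python3 fit.py >/dev/null; python3 -c "
import cv2;cv2.imwrite('pics/jar3.png',cv2.hconcat([cv2.imread('pics/jar_top.png'),cv2.imread('pics/jar_scene.png')]))"
python3 - <<'E'
from h import *
for n in("top","scene"):
    c=imaging.camera(n)
    for t in spotter.trace("jar",c)[:2]:
        m=t["pixels"];print(n,t["p"],np.round(t["bbox"],1))
        vs,us=np.where(m);print(us.min(),us.max(),vs.min(),vs.max())
E
```

```text
scene 0.62 [311.9 114.3  20.9  26.6]
301 323 100 128
```

View pics/jar3.png

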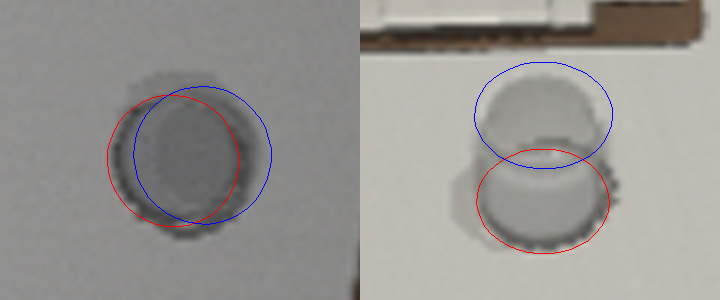

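```bash
python3 -m inch '{"xyz":[[0,-3,0],[0,-5,0],[0,-5,0],[0,-5,0],[0,-5,0],[0,-5,0],[0,-4,0]],"turn":[[0,0,0],[0,0,0],[0,0,0],[0,0,0],[0,0,0],[0,0,0],[0,0,0]]}' 8.5
python3 - <<'E'
from h import *
s=readout.get_state();print({k:np.round(v,3).tolist() for k,v in s.items()})
c=imaging.camera("scene");cv2.imwrite("pics/s1.png",c["color"]);c=imaging.camera("top");cv2.imwrite("pics/t1.png",c["color"])
E
```

```text
clock: 2.15
ee_pos: [0.1607, -0.6012, 0.5662]
orientation: [-1.308, 1.024, -1.002]
wrist_force: [-0.7, -0.1, -0.0]
width: 0.0851
{'clock': 2.15, 'joints': [-1.413, 0.326, 0.703, 1.966, 0.0, 1.467], 'qd': [-0.001, 0.35, 1.373, 1.019, -0.0, -0.001], 'effort': [0.194, -47.835, 24.414, -0.511, -0.002, 0.0], 'ee_pos': [0.161, -0.601, 0.566], 'orientation': [-1.308, 1.024, -1.002], 'wrist_force': [-0.67, -0.072, -0.041], 'wrist_torque': [-0.046, -0.068, -0.045], 'width': 0.085}
```

View pics/s1.png

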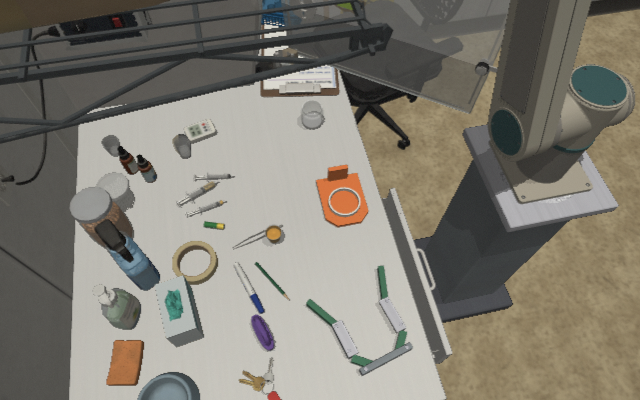

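View pics/t1.png

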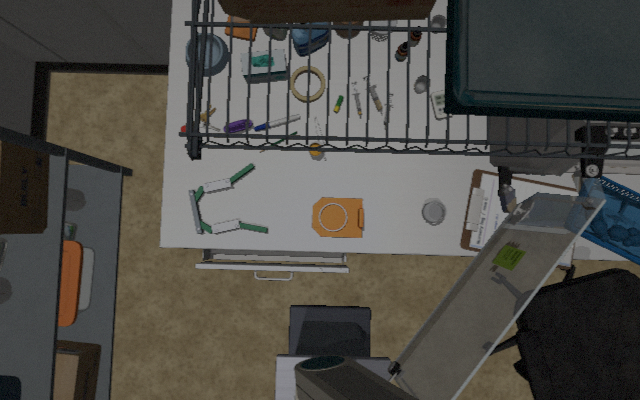

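```bash
python3 -m inch '{"xyz":[[-3,-1,0],[-4,0,0],[-4,0,0],[-1,0,0],[-0.1,0,2.5],[-0.26,0,4.8],[-0.26,0,4.8],[-0.26,0,4.8],[-0.26,0,4.8]],"turn":[[0,0,0],[0,0,0],[0,0,0],[0,0,0],[0,-3,0],[0,-6,0],[0,-6,0],[0,-6,0],[0,-6,0]]}'
python3 - <<'E'
from h import *
s=readout.get_state();print({k:np.round(v,3).tolist() for k,v in s.items()},cv2.Rodrigues(s["orientation"])[0].round(3))
E
```

```text
clock: 3.15
ee_pos: [0.3207, -0.3834, 0.5762]
orientation: [-1.464, 0.656, -0.646]
wrist_force: [-0.4, 0.0, -0.0]
width: 0.0853
{'clock': 3.15, 'joints': [-1.005, 0.076, 0.415, 1.918, 0.002, 1.4], 'qd': [0.984, -0.021, -0.047, -0.018, 0.01, -0.098], 'effort': [-5.262, -34.71, 28.894, 0.422, -0.035, 0.065], 'ee_pos': [0.321, -0.383, 0.576], 'orientation': [-1.464, 0.656, -0.646], 'wrist_force': [-0.356, 0.042, -0.047], 'wrist_torque': [-0.035, -0.019, -0.03], 'width': 0.085} [[ 0.672 -0.003  0.74 ]
 [-0.74   0.009  0.672]
 [-0.009 -1.     0.004]]
```

```bash
python3 -m inch '{"xyz":[[-0.26,0,4.8],[-0.26,0,4.8],[-0.26,0,4.8],[-0.26,0,4.8],[-0.26,0,4.8],[-0.2,0,3.5],[0,0,0]],"turn":[[0,-5.5,0],[0,-5.5,0],[0,-5.5,0],[0,-5.5,0],[0,-5.5,0],[0,-4,0],[0,0,0]]}'
python3 - <<'E'
from h import *
s=readout.get_state();print({k:np.round(v,3).tolist() for k,v in s.items()},cv2.Rodrigues(s["orientation"])[0].round(3))
E
```

```text
clock: 3.85
ee_pos: [0.4727, -0.1398, 0.5702]
orientation: [-1.548, 0.205, -0.19]
wrist_force: [0.2, -1.1, -0.6]
width: 0.085
{'clock': 3.85, 'joints': [-0.425, 0.061, 0.385, 1.908, 0.011, 1.398], 'qd': [-0.011, 0.019, -0.005, -0.022, -0.039, -0.0], 'effort': [1.003, -31.789, 28.376, 0.137, 0.244, -0.001], 'ee_pos': [0.473, -0.14, 0.57], 'orientation': [-1.548, 0.205, -0.19], 'wrist_force': [0.21, -1.087, -0.644], 'wrist_torque': [-0.055, -0.02, 0.049], 'width': 0.085} [[ 0.968 -0.007  0.25 ]
 [-0.249  0.015  0.968]
 [-0.011 -1.     0.013]]
```

```bash
cat > to.py <<'E'
import sys
from h import *
# usage: to.py x y z [yaw of tool x in deg] -> shift in tool cm, turn
s=readout.get_state();R=cv2.Rodrigues(np.array(s["orientation"]))[0];p=np.array(s["ee_pos"])
t=np.array([float(a) for a in sys.argv[1:4]])
print("t",round(s["clock"],2),"p",p.round(4),"w",round(s["width"],4),"F",np.round(s["wrist_force"],1),"j",np.round(s["joints"],2))
yaw=np.degrees(np.arctan2(R[1,0],R[0,0]));print("yaw",yaw.round(2),"down",R[:,1].round(4))
print("shift cm",(R.T@(t-p)*100).round(2))
if len(sys.argv)>4:
    a=np.radians(float(sys.argv[4]));x=np.array([np.cos(a),np.sin(a),0]);y=np.array([0,0,-1.]);G=np.stack([x,y,np.cross(x,y)],1)
    print("turn deg",np.degrees(cv2.Rodrigues(R.T@G)[0].ravel()).round(2))
E
python3 -m inch '{"xyz":[[0,3,0],[0,5,0],[0,5,0],[0,5,0],[2,5,-2],[4,4.5,-3],[4,3,-3],[1.5,2,-2],[0,0,0]],"turn":[[-0.7,0,-0.6],[0,0,0],[0,0,0],[0,0,0],[0,0,0],[0,0,0],[0,0,0],[0,0,0],[0,0,0]]}'
python3 to.py .558 -.266 .2 -14.4
python3 - <<'E'
from h import *
a=[]
for n in("top","scene"):
    c=imaging.camera(n);cv2.imwrite(f"pics/{n}2.png",c["color"])
    a.append(cv2.resize(c["color"],None,fx=.62,fy=.62))
cv2.imwrite("pics/b2.png",cv2.hconcat(a))
E
```

```text
clock: 4.75
ee_pos: [0.5477, -0.2529, 0.2571]
orientation: [-1.564, 0.2, -0.202]
wrist_force: [-1.1, 0.5, -0.2]
width: 0.0852
t 4.75 p [ 0.5477 -0.2529  0.2571] w 0.0852 F [-1.1  0.5 -0.2] j [-0.54  0.23 -0.06  1.27 -0.    1.29]
yaw -14.65 down [ 0.0012 -0.0027 -1.    ]
shift cm [ 1.31  5.72 -1.  ]
turn deg [ 0.13 -0.25  0.11]
```

View pics/b2.png

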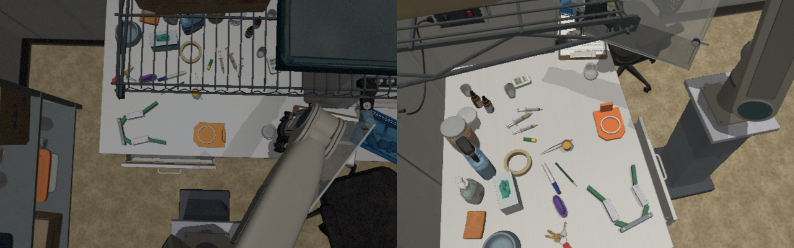

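Run:
```python
from fit import *
for P in [(.548,-.253,.257),(.548,-.253,.4),(.56,-.266,.0)]:
    print(P,[proj(cs[n],[P])[0].round(0) for n in cs])
```

```text
(0.548, -0.253, 0.257) [array([450., 213.]), array([319.,  53.])]
(0.548, -0.253, 0.4) [array([469., 210.]), array([320.,  -0.])]
(0.56, -0.266, 0.0) [array([431., 212.]), array([312., 121.])]
```

View pics/scene2.png

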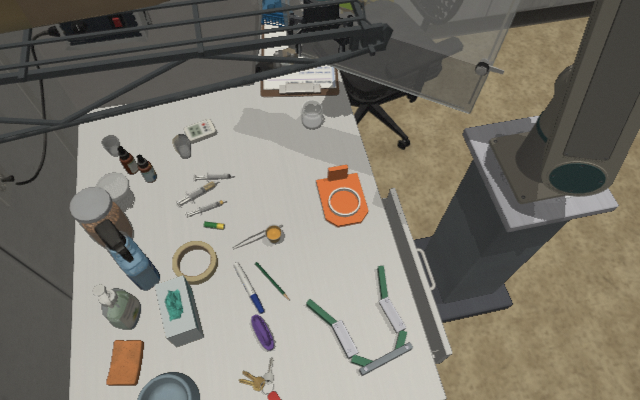

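View pics/top2.png

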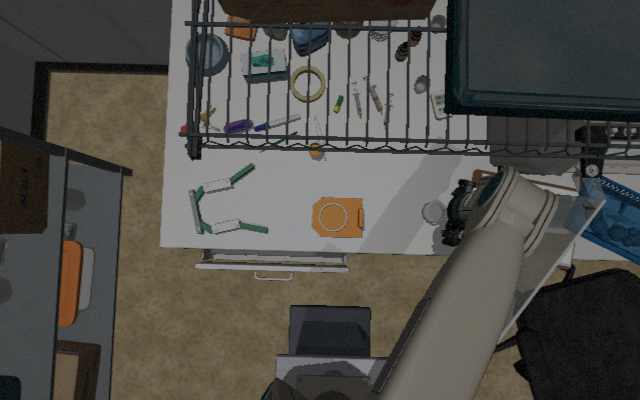

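```bash
python3 -m inch '{"xyz":[[1.3,3,-1],[0,5,0],[0,5,0],[0,3,0],[0,0.6,0],[0,0,0]],"turn":[[0.1,0,0.1],[0,0,0],[0,0,0],[0,0,0],[0,0,0],[0,0,0]]}'
python3 to.py .558 -.266 .042 -14.4
python3 - <<'E'
from h import *
c=imaging.camera("scene");cv2.imwrite(f"pics/s3.png",cv2.resize(c["color"][50:170,250:390],None,fx=5,fy=5,interpolation=cv2.INTER_CUBIC))
E
```

```text
clock: 5.45
ee_pos: [0.5654, -0.2662, 0.1034]
orientation: [-1.57, 0.181, -0.217]
wrist_force: [0.1, -0.6, -0.3]
width: 0.0849
t 5.45 p [ 0.5654 -0.2662  0.1034] w 0.0849 F [ 0.1 -0.6 -0.3] j [-0.54  0.37 -0.22  0.95  0.    1.28]
yaw -14.48 down [ 0.0217 -0.0113 -0.9997]
shift cm [-0.87  6.12 -0.13]
turn deg [ 0.32 -0.08  1.36]
```

View pics/s3.png

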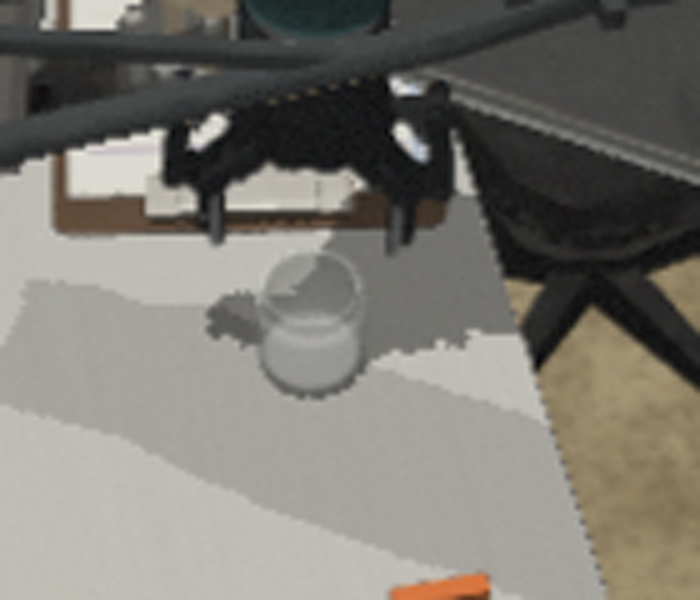

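Run:
```python
from fit import *
c=cs["scene"]
for z in(.08,.085,.09,.1): print(z,world(c,250+217/5-.4,50+243/5-.4,z).round(3),world(c,250+398/5-.4,50+248/5-.4,z).round(3))
# jar extents: rim ellipse centre (311,287); base ellipse bottom edge 395, width 262..362
print("rim",world(c,250+311/5-.4,50+295/5-.4,.06).round(4))
print("base front",world(c,250+312/5-.4,50+394/5-.4,0).round(4),"L/R",world(c,250+261/5-.4,50+345/5-.4,0).round(4),world(c,250+362/5-.4,50+345/5-.4,0).round(4))
print("rim top/bottom",world(c,250+311/5-.4,50+250/5-.4,.06).round(4),world(c,250+311/5-.4,50+335/5-.4,.06).round(4))
```

```text
0.08 [ 0.607 -0.289  0.08 ] [ 0.514 -0.266  0.08 ]
0.085 [ 0.608 -0.284  0.085] [ 0.515 -0.262  0.085]
0.09 [ 0.609 -0.28   0.09 ] [ 0.516 -0.257  0.09 ]
0.1 [ 0.61  -0.271  0.1  ] [ 0.519 -0.249  0.1  ]
rim [ 0.5623 -0.2605  0.06  ]
base front [ 0.5656 -0.2414  0.    ] L/R [ 0.5864 -0.2812  0.    ] [ 0.5308 -0.2696  0.    ]
rim top/bottom [ 0.5557 -0.2914  0.06  ] [ 0.568  -0.2337  0.06  ]
```

```bash
python3 -m inch '{"xyz":[[-0.7,0,0],[0,1.5,0],[0,2,0],[0,1.8,0],[0,0.8,0],[0,0,0]],"turn":[[0.3,0,1.3],[0,0,0],[0,0,0],[0,0,0],[0,0,0],[0,0,0]]}'
python3 to.py .559 -.266 .042 -14.4
```

```text
clock: 6.1
ee_pos: [0.5664, -0.269, 0.0509]
orientation: [-1.57, 0.184, -0.213]
wrist_force: [0.7, -0.4, -0.0]
width: 0.0849
t 6.1 p [ 0.5664 -0.269   0.0509] w 0.0849 F [ 0.7 -0.4 -0. ] j [-0.55  0.43 -0.26  0.86  0.    1.28]
yaw -14.45 down [ 0.0175 -0.0106 -0.9998]
shift cm [-0.81  0.87  0.11]
turn deg [ 0.34 -0.05  1.12]
```

```bash
python3 -m inch '{"xyz":[[-0.9,0.9,0.1]],"turn":[[0.4,0,1.3]]}'
python3 to.py .559 -.266 .042 -14.4
```

```text
clock: 6.2
ee_pos: [0.5598, -0.2668, 0.0434]
orientation: [-1.562, 0.197, -0.198]
wrist_force: [-0.4, -0.1, 0.5]
width: 0.0849
t 6.2 p [ 0.5598 -0.2668  0.0434] w 0.0849 F [-0.4 -0.1  0.5] j [-0.55  0.44 -0.26  0.87  0.    1.27]
yaw -14.45 down [ 5.e-04 -1.e-04 -1.e+00]
shift cm [-0.1   0.14  0.06]
turn deg [-0.   -0.05  0.03]
```

```bash
python3 -m inch '{"xyz":[[0,0,0]],"turn":[[0,0,0]]}'
python3 to.py .559 -.266 .042 -14.4
```

```text
clock: 6.3
ee_pos: [0.5581, -0.266, 0.0423]
orientation: [-1.56, 0.201, -0.195]
wrist_force: [-0.2, 0.4, -0.3]
width: 0.0851
t 6.3 p [ 0.5581 -0.266   0.0423] w 0.0851 F [-0.2  0.4 -0.3] j [-0.55  0.44 -0.27  0.87  0.    1.27]
yaw -14.45 down [-0.003   0.0019 -1.    ]
shift cm [0.08 0.03 0.03]
turn deg [-0.06 -0.05 -0.2 ]
```

```bash
python3 -m inch '{"xyz":[[0,0,0],[0,0,0],[0,0,0],[0,0,0],[0,0,0],[0,0,0],[0,0,0],[0,0,0]],"turn":[[0,0,0],[0,0,0],[0,0,0],[0,0,0],[0,0,0],[0,0,0],[0,0,0],[0,0,0]]}' 5 20
python3 to.py .559 -.266 .042 -14.4
```

```text
clock: 7.1
ee_pos: [0.559, -0.2666, 0.0436]
orientation: [-1.561, 0.199, -0.197]
wrist_force: [0.1, 0.5, -1.5]
width: 0.0608
t 7.1 p [ 0.559  -0.2666  0.0436] w 0.0608 F [ 0.1  0.5 -1.5] j [-0.55  0.44 -0.26  0.87  0.    1.27]
yaw -14.46 down [-9.e-04  7.e-04 -1.e+00]
shift cm [-0.01  0.16  0.06]
turn deg [-0.03 -0.06 -0.06]
```

```bash
python3 -m inch '{"xyz":[[0,0,0],[0,0,0],[0,0,0],[0,0,0],[0,0,0],[0,0,0],[0,0,0],[0,0,0],[0,0,0],[0,0,0],[0,0,0],[0,0,0],[0,0,0],[0,0,0],[0,0,0],[0,0,0]],"turn":[[0,0,0],[0,0,0],[0,0,0],[0,-4,0],[0,-8,0],[0,-8,0],[0,-8,0],[0,-8,0],[0,-8,0],[0,-8,0],[0,-8,0],[0,-8,0],[0,-8,0],[0,-8,0],[0,-6,0],[0,0,0]]}' 8.5
python3 to.py .559 -.266 .042 75.6
```

```text
clock: 8.7
ee_pos: [0.5616, -0.2681, 0.0467]
orientation: [-1.297, -1.073, 1.07]
wrist_force: [1.1, 0.3, 1.2]
width: 0.085
t 8.7 p [ 0.5616 -0.2681  0.0467] w 0.085 F [1.1 0.3 1.2] j [-0.55  0.44 -0.26  0.87  0.   -0.36]
yaw 79.3 down [ 0.0043 -0.0024 -1.    ]
shift cm [0.16 0.47 0.3 ]
turn deg [ 0.27  3.7  -0.08]
```

```bash
python3 -m inch '{"xyz":[[0.1,0.5,0.25],[0,0,0]],"turn":[[0.2,0,0],[0,0,0]]}'
python3 to.py .559 -.266 .042 79.3
```

```text
clock: 8.9
ee_pos: [0.5593, -0.2666, 0.0415]
orientation: [-1.295, -1.067, 1.068]
wrist_force: [0.2, -0.3, -0.6]
width: 0.085
t 8.9 p [ 0.5593 -0.2666  0.0415] w 0.085 F [ 0.2 -0.3 -0.6] j [-0.55  0.44 -0.27  0.86 -0.   -0.36]
yaw 79.07 down [ 9.0e-04 -1.8e-03 -1.0e+00]
shift cm [ 0.06 -0.05  0.04]
turn deg [ 0.07 -0.23 -0.09]
```

Grip, then lift.

```bash
python3 -m inch '{"xyz":[[0,0,0],[0,0,0],[0,0,0],[0,0,0],[0,0,0],[0,0,0],[0,0,0]],"turn":[[0,0,0],[0,0,0],[0,0,0],[0,0,0],[0,0,0],[0,0,0],[0,0,0]]}' 5 25
python3 to.py .539 .012 .12 79.3
python3 -m inch '{"xyz":[[0,-0.5,0],[0,-2,0],[0,-3,0],[0,-3,0],[0,-1.5,0],[0,0,0]],"turn":[[0,0,0],[0,0,0],[0,0,0],[0,0,0],[0,0,0],[0,0,0]]}'
python3 to.py .539 .012 .14 90
python3 - <<'E'
from h import *
c=imaging.camera("scene");cv2.imwrite(f"pics/s4.png",cv2.resize(c["color"][30:240,250:390],None,fx=3.8,fy=2.85,interpolation=cv2.INTER_CUBIC))
E
```

```text
clock: 9.6
ee_pos: [0.5592, -0.2667, 0.0415]
orientation: [-1.297, -1.065, 1.066]
wrist_force: [-0.3, -0.3, -0.1]
width: 0.0608
t 9.6 p [ 0.5592 -0.2667  0.0415] w 0.0608 F [-0.3 -0.3 -0.1] j [-0.55  0.44 -0.27  0.86 -0.   -0.36]
yaw 78.91 down [ 7.0e-04 -2.1e-03 -1.0e+00]
shift cm [26.95 -7.91  7.33]
turn deg [ 0.06 -0.39 -0.11]
clock: 10.2
ee_pos: [0.5565, -0.2648, 0.1427]
orientation: [-1.289, -1.062, 1.067]
wrist_force: [0.1, -0.7, -1.1]
width: 0.0611
t 10.2 p [ 0.5565 -0.2648  0.1427] w 0.0611 F [ 0.1 -0.7 -1.1] j [-0.55  0.34 -0.18  1.06 -0.   -0.35]
yaw 78.9 down [-0.006   0.0022 -1.    ]
shift cm [26.82  0.34  7.04]
turn deg [ -0.35 -11.1    0.09]
```

View pics/s4.png

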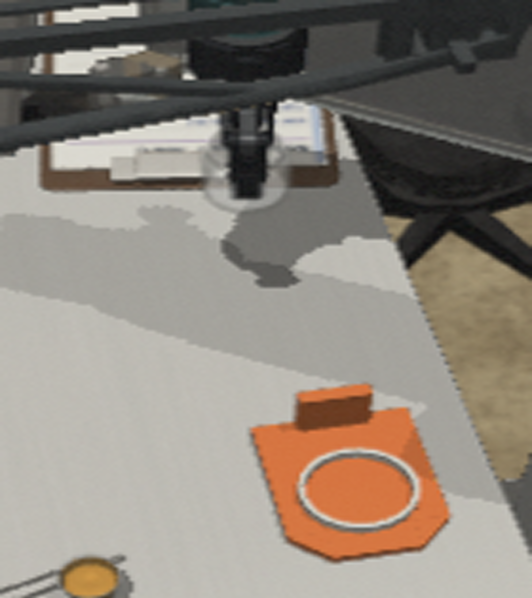

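```bash
python3 -m inch '{"xyz":[[2,0,0.5],[4,0,1.1],[5,0,1.3],[5,0,1.3],[5,0,1.3],[3.5,0,0.9],[1.5,0,0.4],[0,0,0],[0,0,0],[0,0,0],[0,0,0]],"turn":[[0,0,0],[0,0,0],[0,0,0],[0,0,0],[0,0,0],[0,0,0],[0,0,0],[0,-3,0],[0,-5,0],[0,-3,0],[0,0,0]]}'
python3 to.py .538 .0118 .14 91
```

```text
clock: 11.35
ee_pos: [0.5221, 0.0169, 0.1256]
orientation: [-1.167, -1.195, 1.224]
wrist_force: [-0.6, 0.4, -1.8]
width: 0.0604
t 11.35 p [0.5221 0.0169 0.1256] w 0.0604 F [-0.6  0.4 -1.8] j [-0.1   0.22 -0.38  1.01  0.01 -0.11]
yaw 90.55 down [-0.0379  0.0133 -0.9992]
shift cm [-0.51 -1.51 -1.53]
turn deg [-2.16 -0.43  0.79]
```

```bash
python3 -m inch '{"xyz":[[-0.5,-1.0,-1.4],[0,0,0]],"turn":[[-2.1,0,0.8],[0,0,0]]}'
python3 to.py .538 .0118 .09 91
```

```text
clock: 11.55
ee_pos: [0.5357, 0.0126, 0.1336]
orientation: [-1.204, -1.214, 1.217]
wrist_force: [0.4, -0.5, -1.3]
width: 0.0606
t 11.55 p [0.5357 0.0126 0.1336] w 0.0606 F [ 0.4 -0.5 -1.3] j [-0.1   0.21 -0.37  0.99 -0.   -0.11]
yaw 90.51 down [-1.9e-03 -8.0e-04 -1.0e+00]
shift cm [-0.08  4.36 -0.24]
turn deg [-0.11 -0.49 -0.05]
```

```bash
python3 -m inch '{"xyz":[[-0.1,1,0.2],[0,2,0],[0,2,0],[0,0.5,0],[0,0,0]],"turn":[[-0.1,-0.5,0],[0,0,0],[0,0,0],[0,0,0],[0,0,0]]}'
python3 to.py .538 .0118 .075 91
```

```text
clock: 12.05
ee_pos: [0.5335, 0.0108, 0.0762]
orientation: [-1.204, -1.222, 1.221]
wrist_force: [-0.1, -0.1, -1.1]
width: 0.0607
t 12.05 p [0.5335 0.0108 0.0762] w 0.0607 F [-0.1 -0.1 -1.1] j [-0.1   0.27 -0.43  0.87 -0.   -0.12]
yaw 90.91 down [ 1.6e-03 -9.0e-04 -1.0e+00]
shift cm [ 0.1   0.12 -0.45]
turn deg [ 0.09 -0.09 -0.05]
```

```bash
python3 -m inch '{"xyz":[[0.1,0.1,-0.45],[0,0,0]],"turn":[[0.1,0,0],[0,0,0]]}'
python3 to.py .538 .0118 .0535 91
python3 - <<'E'
from fit import *
th=np.linspace(0,2*np.pi,50)
out=[]
for n in("scene","top"):
    c=imaging.camera(n)
    im=cv2.resize(c["color"],None,fx=6,fy=6,interpolation=cv2.INTER_CUBIC)
    raw=im.copy()
    for (x,y,z,r,col) in [(.538,.0118,.024,.040,(0,255,255)),(.538,.0118,.0345,.031,(255,0,0)),(.538,.0118,.0945,.031,(255,0,0))]:
        q=proj(c,[(x+r*np.cos(t),y+r*np.sin(t),z) for t in th]); cv2.polylines(im,[np.int32((q+.5)*6)],True,col,1)
    u,v=np.int32(proj(c,[(.538,.0118,.04)])[0])
    s=(slice((v-28)*6,(v+28)*6),slice((u-32)*6,(u+32)*6))
    cv2.imwrite(f"pics/pl_{n}.png",cv2.hconcat([raw[s],im[s]]))
E
```

```text
clock: 12.25
ee_pos: [0.5387, 0.0117, 0.0758]
orientation: [-1.203, -1.22, 1.221]
wrist_force: [0.5, -0.7, -1.0]
width: 0.0605
t 12.25 p [0.5387 0.0117 0.0758] w 0.0605 F [ 0.5 -0.7 -1. ] j [-0.1   0.28 -0.42  0.87 -0.   -0.11]
yaw 90.87 down [ 6.e-04 -9.e-04 -1.e+00]
shift cm [0.02 2.23 0.08]
turn deg [ 0.03 -0.13 -0.05]
```

View pics/pl_scene.png

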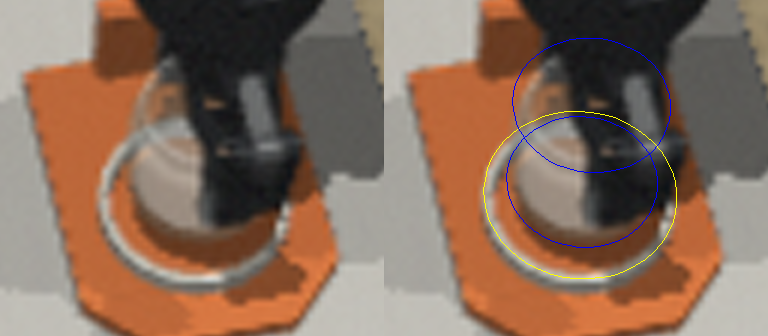

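View pics/pl_top.png

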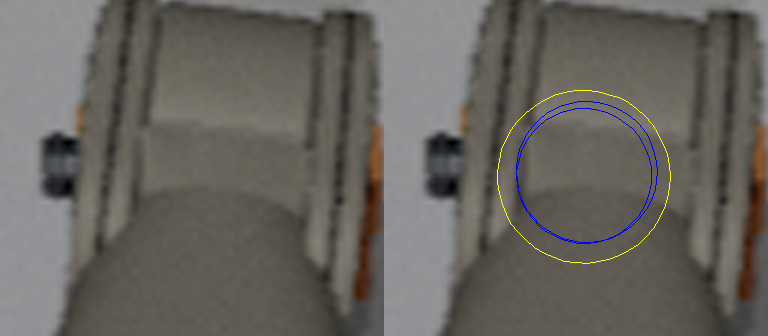

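Run:
```python
from fit import *
th=np.linspace(0,2*np.pi,80)
out=[]
for n in("scene","top"):
    c=cs[n]
    im=cv2.resize(c["color"],None,fx=6,fy=6,interpolation=cv2.INTER_CUBIC)
    for (z,r,col) in [(.024,.040,(0,0,0)),(.024,.036,(255,0,0)),(.012,.04,(0,120,0))]:
        q=proj(c,[(.538+r*np.cos(t),.0118+r*np.sin(t),z) for t in th]); cv2.polylines(im,[np.int32((q+.5)*6)],True,col,1)
    u,v=np.int32(proj(c,[(.538,.0118,.04)])[0])
    out.append(im[(v-28)*6:(v+28)*6,(u-32)*6:(u+32)*6])
cv2.imwrite("pics/ringfit.png",cv2.hconcat(out))
```

```text
(no output)
```

View pics/ringfit.png

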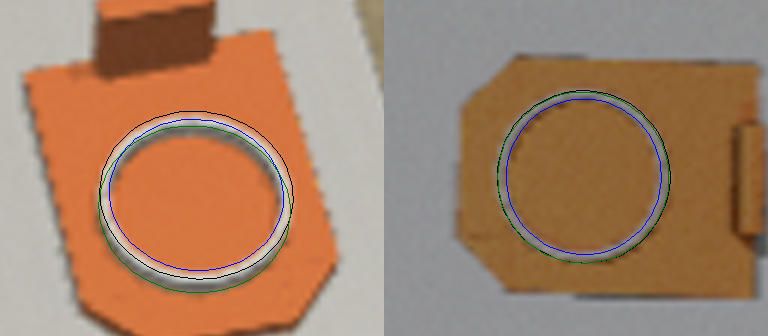

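```bash
python3 -m inch '{"xyz":[[0,0.8,0.05],[0,0.7,0.05],[0,0.3,0],[0,0.1,0]],"turn":[[0,0,0],[0,0,0],[0,0,0],[0,0,0]]}'
python3 to.py .538 .0118 .0535 91
```

```text
clock: 12.75
ee_pos: [0.5383, 0.0116, 0.0566]
orientation: [-1.205, -1.222, 1.22]
wrist_force: [0.1, 0.2, -1.6]
width: 0.0603
t 12.75 p [0.5383 0.0116 0.0566] w 0.0603 F [ 0.1  0.2 -1.6] j [-0.1   0.3  -0.44  0.83 -0.   -0.11]
yaw 90.88 down [ 0.0028 -0.0013 -1.    ]
shift cm [0.02 0.31 0.03]
turn deg [ 0.16 -0.12 -0.08]
```

```bash
python3 -m inch '{"xyz":[[0,0.3,0],[0,0.05,0]],"turn":[[0.15,0,0],[0,0,0]]}'
python3 to.py .538 .0118 .0535 91
```

```text
clock: 12.95
ee_pos: [0.5382, 0.0116, 0.0534]
orientation: [-1.203, -1.22, 1.222]
wrist_force: [-3.4, 0.7, 7.3]
width: 0.0607
t 12.95 p [0.5382 0.0116 0.0534] w 0.0607 F [-3.4  0.7  7.3] j [-0.1   0.31 -0.44  0.82 -0.   -0.11]
yaw 90.88 down [-4.0e-04 -1.3e-03 -1.0e+00]
shift cm [ 0.02 -0.01  0.02]
turn deg [-0.03 -0.12 -0.08]
```

```bash
python3 -m inch '{"xyz":[[0,-0.05,0],[0,0,0],[0,0,0],[0,0,0],[0,0,0],[0,-1,0],[0,-3,0],[0,-4,0],[0,-4,0],[0,-2,0],[0,0,0]],"turn":[[0,0,0],[0,0,0],[0,0,0],[0,0,0],[0,0,0],[0,0,0],[0,0,0],[0,0,0],[0,0,0],[0,0,0],[0,0,0]]}' 8
python3 to.py .540 -.064 .19 91
python3 - <<'E'
from h import *
c=imaging.camera("scene");cv2.imwrite(f"pics/s5.png",cv2.resize(c["color"][130:250,290:400],None,fx=5,fy=5,interpolation=cv2.INTER_CUBIC))
E
```

```text
clock: 14.05
ee_pos: [0.5383, 0.0118, 0.2019]
orientation: [-1.203, -1.22, 1.221]
wrist_force: [-0.1, 0.5, 0.1]
width: 0.0797
t 14.05 p [0.5383 0.0118 0.2019] w 0.0797 F [-0.1  0.5  0.1] j [-0.1   0.15 -0.28  1.14 -0.   -0.11]
yaw 90.89 down [ 3.0e-04 -1.4e-03 -1.0e+00]
shift cm [-7.58  1.2  -0.06]
turn deg [ 0.01 -0.11 -0.08]
```

View pics/s5.png

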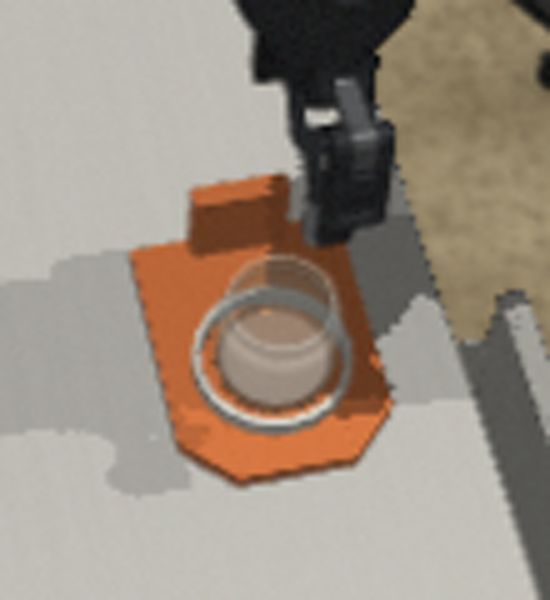

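```bash
python3 -m inch '{"xyz":[[-2,0,0],[-3,0,0],[-2.2,0,0],[-0.4,0,0],[0,0,0],[0,0,0]],"turn":[[0,0,0],[0,0,0],[0,0,0],[0,0,0],[0,0,0],[0,0,0]]}' 3.4
python3 to.py .5393 -.0643 .1 91
```

```text
clock: 14.7
ee_pos: [0.5339, -0.0641, 0.1933]
orientation: [-1.189, -1.214, 1.226]
wrist_force: [0.0, -0.2, 0.6]
width: 0.0341
t 14.7 p [ 0.5339 -0.0641  0.1933] w 0.0341 F [ 0.  -0.2  0.6] j [-0.24  0.17 -0.28  1.13 -0.   -0.26]
yaw 91.0 down [-0.013   0.0026 -0.9999]
shift cm [-0.05  9.32 -0.66]
turn deg [-0.74 -0.    0.16]
```

```bash
python3 -m inch '{"xyz":[[0,2,-0.6],[0,4,0],[0,3,0],[0,0.6,0],[0,0,0]],"turn":[[-0.7,0,0.1],[0,0,0],[0,0,0],[0,0,0],[0,0,0]]}'
python3 to.py .5393 -.0643 .06 91
python3 - <<'E'
from h import *
c=imaging.camera("scene");cv2.imwrite(f"pics/s6.png",cv2.resize(c["color"][110:230,290:400],None,fx=5,fy=5,interpolation=cv2.INTER_CUBIC))
E
```

```text
clock: 15.2
ee_pos: [0.5402, -0.0594, 0.0946]
orientation: [-1.197, -1.228, 1.224]
wrist_force: [-0.3, -0.8, -0.2]
width: 0.0338
t 15.2 p [ 0.5402 -0.0594  0.0946] w 0.0338 F [-0.3 -0.8 -0.2] j [-0.23  0.26 -0.39  0.91  0.   -0.25]
yaw 91.31 down [ 7.0e-04  2.5e-03 -1.0e+00]
shift cm [-0.5   3.46  0.1 ]
turn deg [0.04 0.31 0.14]
```

View pics/s6.png

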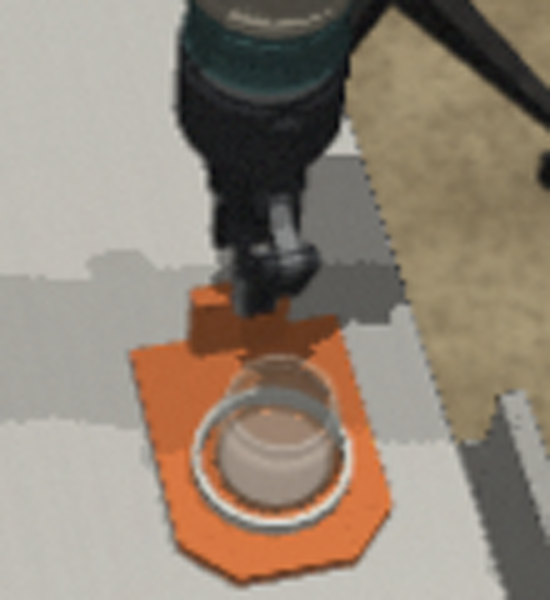

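```bash
python3 -m inch '{"xyz":[[-0.5,0.3,0.1],[0,1.5,0],[0,1.7,0],[0,0.8,0],[0,0,0]],"turn":[[0,0.3,0],[0,0,0],[0,0,0],[0,0,0],[0,0,0]]}'
python3 to.py .5393 -.0643 .047 91
```

```text
clock: 15.75
ee_pos: [0.5464, -0.0665, 0.0587]
orientation: [-1.214, -1.233, 1.216]
wrist_force: [-0.5, -0.2, 0.7]
width: 0.0339
t 15.75 p [ 0.5464 -0.0665  0.0587] w 0.0339 F [-0.5 -0.2  0.7] j [-0.24  0.31 -0.42  0.82  0.   -0.26]
yaw 90.99 down [ 0.0156 -0.0015 -0.9999]
shift cm [0.24 1.15 0.73]
turn deg [ 0.89 -0.   -0.1 ]
```

```bash
python3 -m inch '{"xyz":[[0.2,1.1,0.7],[0,0,0]],"turn":[[0.9,0,0],[0,0,0]]}'
python3 to.py .5393 -.0643 .047 91
```

```text
clock: 15.95
ee_pos: [0.5404, -0.0651, 0.0487]
orientation: [-1.204, -1.222, 1.223]
wrist_force: [0.5, -0.7, -0.9]
width: 0.034
t 15.95 p [ 0.5404 -0.0651  0.0487] w 0.034 F [ 0.5 -0.7 -0.9] j [-0.24  0.32 -0.43  0.81 -0.   -0.25]
yaw 90.98 down [ 0.0015 -0.0025 -1.    ]
shift cm [0.08 0.16 0.11]
turn deg [ 0.08 -0.02 -0.15]
```

```bash
python3 -m inch '{"xyz":[[0,0,0],[0,0,0],[0,0,0],[0,0,0],[0,0,0]],"turn":[[0,0,0],[0,0,0],[0,0,0],[0,0,0],[0,0,0]]}' 0.5 30
python3 to.py .5393 -.0643 .047 91
python3 - <<'E'
from h import *
u=np.array([-.2436,.9699]);o=np.array([.5635,.3186])
for d in(-200,-150,-120,-60,0): print(d,"origin",(o+d/1000*u).round(4),"plate",(o+(d-64)/1000*u).round(4))
c=imaging.camera("scene");cv2.imwrite(f"pics/s7.png",cv2.resize(c["color"][110:230,290:400],None,fx=5,fy=5,interpolation=cv2.INTER_CUBIC))
E
```

```text
clock: 16.45
ee_pos: [0.5409, -0.065, 0.0492]
orientation: [-1.205, -1.222, 1.222]
wrist_force: [0.9, 0.7, -2.0]
width: 0.0115
t 16.45 p [ 0.5409 -0.065   0.0492] w 0.0115 F [ 0.9  0.7 -2. ] j [-0.24  0.32 -0.43  0.81 -0.   -0.25]
yaw 90.97 down [ 0.0026 -0.0024 -1.    ]
shift cm [0.07 0.22 0.16]
turn deg [ 0.15 -0.03 -0.14]
-200 origin [0.6122 0.1246] plate [0.6278 0.0625]
-150 origin [0.6    0.1731] plate [0.6156 0.111 ]
-120 origin [0.5927 0.2022] plate [0.6083 0.1401]
-60 origin [0.5781 0.2604] plate [0.5937 0.1983]
0 origin [0.5635 0.3186] plate [0.5791 0.2565]
```

View pics/s7.png

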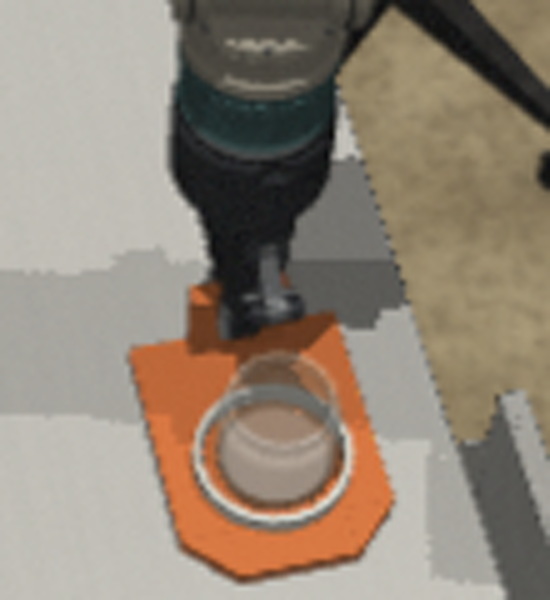

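```bash
python3 -m inch '{"xyz":[[0.5,0,-0.2],[1.2,0,-0.5],[1.6,0,-0.65],[1.6,0,-0.65],[1.6,0,-0.7]],"turn":[[0,0,0],[0,-1,0],[0,-1.3,0],[0,-1.3,0],[0,-1.3,0]]}'
python3 to.py .611 .130 .049 104.1
```

```text
clock: 17.0
ee_pos: [0.5662, -0.0004, 0.0501]
orientation: [-1.169, -1.28, 1.292]
wrist_force: [0.1, -3.5, -0.7]
width: 0.0112
t 17.0 p [ 5.662e-01 -4.000e-04  5.010e-02] w 0.0112 F [ 0.1 -3.5 -0.7] j [-0.11  0.35 -0.39  0.83 -0.01 -0.21]
yaw 95.86 down [ 0.0027 -0.0111 -0.9999]
shift cm [12.52 -0.02 -5.79]
turn deg [ 0.04 -8.24 -0.65]
```

```bash
python3 -m inch '{"xyz":[[1.6,0,-0.75],[1.6,0,-0.8],[1.6,0,-0.9],[1.6,0,-0.9],[1.6,0,-1]],"turn":[[0,-1.3,-0.6],[0,-1.5,0],[0,-1.5,0],[0,-1.5,0],[0,-1.2,0]]}'
python3 to.py .611 .130 .049 104.1
```

```text
clock: 17.5
ee_pos: [0.5974, 0.0906, 0.0492]
orientation: [-1.091, -1.376, 1.381]
wrist_force: [-0.4, -3.6, 0.4]
width: 0.012
t 17.5 p [0.5974 0.0906 0.0492] w 0.012 F [-0.4 -3.6  0.4] j [ 0.05  0.41 -0.29  0.87 -0.   -0.19]
yaw 103.32 down [-0.001  -0.0032 -1.    ]
shift cm [ 3.52  0.   -2.23]
turn deg [-0.1  -0.78 -0.17]
```

```bash
python3 -m inch '{"xyz":[[1,0,-0.7],[0.6,0,-0.5],[0,0,0],[0,0,0]],"turn":[[0,-0.5,0],[0,0,0],[0,0,0],[0,0,0]]}'
python3 to.py .611 .130 .049 104.1
cat > car.py <<'E'
from fit import *
import sys,pickle
tag=sys.argv[1]
cc={n:imaging.camera(n) for n in("top","scene")};pickle.dump(cc,open(tag+".pkl","wb"))
out=[]
for n in("scene","top"):
    c=cc[n]
    u,v=np.int32(proj(c,[(.572,.25,.02)])[0])
    w=52 if n=="top" else 75
    h=45 if n=="top" else 75
    f=400/(2*w)
    im=c["color"][max(0,v-h):v+h,u-w:u+w]
    out.append(cv2.resize(im,(400,int(h*2*f)) ,interpolation=cv2.INTER_CUBIC))
H=max(o.shape[0] for o in out)
cv2.imwrite(f"pics/{tag}.png",cv2.hconcat([cv2.copyMakeBorder(o,0,H-o.shape[0],0,0,cv2.BORDER_CONSTANT) for o in out]))
E
python3 car.py k1
```

```text
clock: 17.9
ee_pos: [0.6063, 0.113, 0.0491]
orientation: [-1.084, -1.385, 1.39]
wrist_force: [-0.7, -2.7, 0.5]
width: 0.0115
t 17.9 p [0.6063 0.113  0.0491] w 0.0115 F [-0.7 -2.7  0.5] j [ 0.08  0.43 -0.27  0.88 -0.   -0.16]
yaw 104.06 down [-0.001  -0.0028 -1.    ]
shift cm [ 1.54  0.01 -0.87]
turn deg [-0.1  -0.04 -0.14]
```

View pics/k1.png

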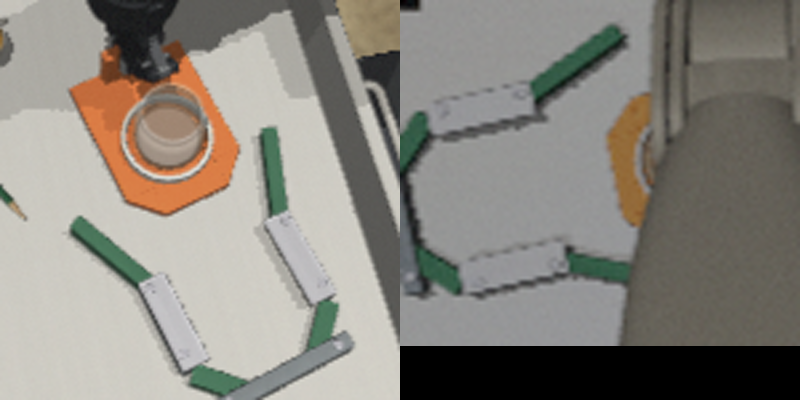

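```bash
python3 -m inch '{"xyz":[[0.8,0,-0.5],[0.9,0,-0.4],[0,0,0]],"turn":[[0,0,0],[0,0,0],[0,0,0]]}'
python3 to.py .611 .130 .049 104.1
python3 car.py k2
python3 - <<'E'
from fit import *
cc=pickle.load(open("k2.pkl","rb"));c=cc["scene"]
u=np.array([-.2436,.9699]);o=np.array([.5635,.3186]);w=np.array([.9699,.2436])
hsv=cv2.cvtColor(c["color"],cv2.COLOR_BGR2HSV);m=cv2.inRange(hsv,(5,120,60),(20,255,255));m[:150]=0;m[330:]=0;m[:,:280]=0;m[:,400:]=0
vs,us=np.where(m)
P=np.array([world(c,a,b,.012)[:2] for a,b in zip(us,vs)])-o
L=np.stack([P@u,P@w],1)*1000
print("nose d+70:",np.percentile(L[:,0],99.5))
for a in range(-190,-50,10):
    s=L[(abs(L[:,0]-a)<4)]
    if len(s)>3: print(a,s[:,1].min().round(1),s[:,1].max().round(1),((s[:,1].min()+s[:,1].max())/2).round(1))
E
```

```text
clock: 18.3
ee_pos: [0.6106, 0.1304, 0.0492]
orientation: [-1.085, -1.383, 1.388]
wrist_force: [0.7, 1.4, -2.3]
width: 0.0118
t 18.3 p [0.6106 0.1304 0.0492] w 0.0118 F [ 0.7  1.4 -2.3] j [ 0.11  0.44 -0.25  0.89 -0.   -0.13]
yaw 103.86 down [-0.0017 -0.0025 -1.    ]
shift cm [-0.05  0.02 -0.03]
turn deg [-0.13 -0.24 -0.11]
nose d+70: -58.83274544687318
-190 -55.7 52.7 -1.5
-180 -56.0 52.9 -1.5
-170 -55.6 53.1 -1.3
-160 -55.8 53.3 -1.3
-150 -55.5 53.4 -1.0
-140 -55.7 53.5 -1.1
-130 -55.4 53.7 -0.8
-120 -55.6 53.9 -0.9
-110 -55.0 54.1 -0.4
-100 -55.5 54.3 -0.6
-90 -54.9 54.4 -0.2
-80 -53.4 52.5 -0.4
-70 -42.2 44.6 1.2
-60 -32.3 32.7 0.2
```

View pics/k2.png

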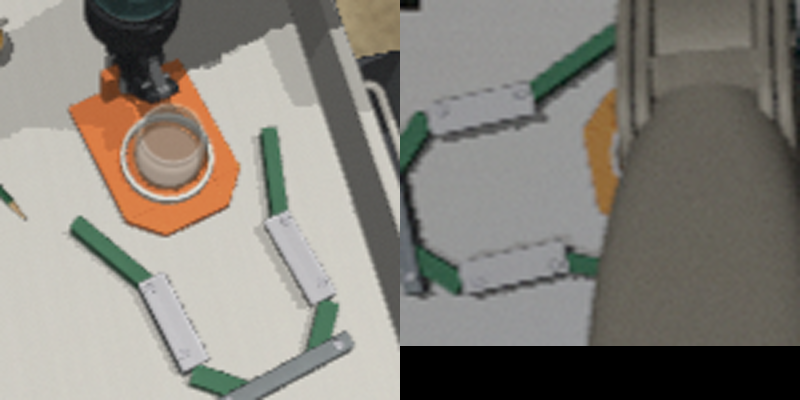

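```bash
python3 -m inch '{"xyz":[[0.8,0,-0.03],[1.2,0,0],[1.2,0,0],[0.8,0,0],[0,0,0]],"turn":[[-0.1,-0.5,-0.1],[0,0,0],[0,0,0],[0,0,0],[0,0,0]]}'
python3 to.py .5791 .2565 .049 104.5
```

```text
clock: 18.9
ee_pos: [0.6006, 0.1706, 0.0492]
orientation: [-1.084, -1.389, 1.394]
wrist_force: [0.8, -1.2, -2.1]
width: 0.0114
t 18.9 p [0.6006 0.1706 0.0492] w 0.0114 F [ 0.8 -1.2 -2.1] j [ 0.18  0.44 -0.25  0.88 -0.   -0.07]
yaw 104.32 down [ 9.0e-04 -3.7e-03 -1.0e+00]
shift cm [ 8.85 -0.01 -0.04]
turn deg [-0.   -0.18 -0.22]
```

```bash
python3 -m inch '{"xyz":[[0.6,0,-0.1],[0.8,0,0],[0.8,0,0],[0.6,0,0]],"turn":[[0,-0.2,-0.2],[0,0,0],[0,0,0],[0,0,0]]}'
python3 to.py .5791 .2565 .049 104.5
python3 car.py k3
```

```text
clock: 19.3
ee_pos: [0.5946, 0.199, 0.0492]
orientation: [-1.081, -1.392, 1.395]
wrist_force: [0.5, -3.7, -0.8]
width: 0.0115
t 19.3 p [0.5946 0.199  0.0492] w 0.0115 F [ 0.5 -3.7 -0.8] j [ 0.22  0.44 -0.24  0.88 -0.   -0.03]
yaw 104.48 down [ 9.0e-04 -2.6e-03 -1.0e+00]
shift cm [5.96 0.   0.06]
turn deg [ 0.01 -0.02 -0.16]
```

View pics/k3.png

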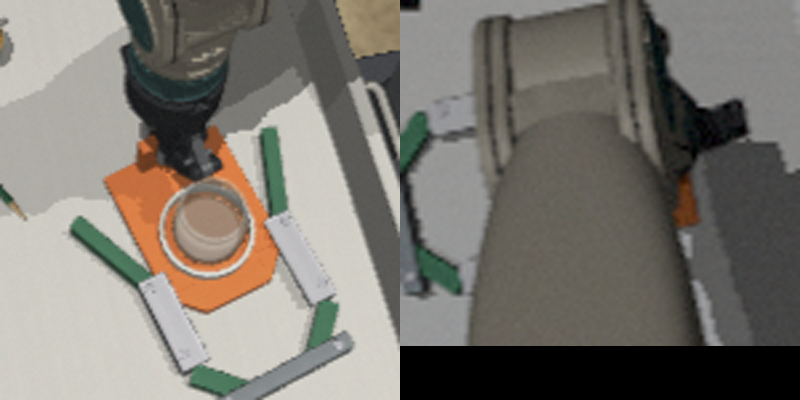

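```bash
python3 -m inch '{"xyz":[[0.8,0,0],[0.8,0,0],[0.8,0,0]],"turn":[[0,0,0],[0,0,0],[0,0,0]]}'
python3 to.py .5791 .2565 .049 104.3
```

```text
clock: 19.7
ee_pos: [0.5883, 0.2235, 0.0492]
orientation: [-1.081, -1.392, 1.394]
wrist_force: [1.4, -2.1, -0.8]
width: 0.0116
t 19.7 p [0.5883 0.2235 0.0492] w 0.0116 F [ 1.4 -2.1 -0.8] j [ 0.26  0.45 -0.24  0.89 -0.    0.01]
yaw 104.45 down [ 0.001  -0.0021 -1.    ]
shift cm [3.43 0.01 0.07]
turn deg [ 0.02  0.15 -0.13]
```

```bash
python3 -m inch '{"xyz":[[0.8,0,0],[0.8,0,0],[0.5,0,0],[0,0,0]],"turn":[[0,0,0],[0,0,0],[0,0,0],[0,0,0]]}'
python3 to.py .5791 .2565 .049 104.3
```

```text
clock: 20.1
ee_pos: [0.5823, 0.247, 0.0491]
orientation: [-1.08, -1.394, 1.395]
wrist_force: [1.3, -1.9, -0.7]
width: 0.0115
t 20.1 p [0.5823 0.247  0.0491] w 0.0115 F [ 1.3 -1.9 -0.7] j [ 0.3   0.45 -0.23  0.89 -0.    0.05]
yaw 104.55 down [ 0.0012 -0.0019 -1.    ]
shift cm [1.01 0.01 0.07]
turn deg [ 0.04  0.25 -0.12]
```

Smooth so far, with no guide forces. I'll do the last centimetre in small steps until it makes contact.

```bash
python3 -m inch '{"xyz":[[0.4,0,0],[0.4,0,0],[0.2,0,0]],"turn":[[0,0,0],[0,0,0],[0,0,0]]}'
python3 to.py .5791 .2565 .049 104.3
python3 -m inch '{"xyz":[[0.2,0,0],[0.2,0,0]],"turn":[[0,0,0],[0,0,0]]}'
python3 to.py .5791 .2565 .049 104.3;python3 car.py k4
```

```text
clock: 20.4
ee_pos: [0.58, 0.2565, 0.0492]
orientation: [-1.082, -1.393, 1.396]
wrist_force: [2.7, -5.6, 0.3]
width: 0.0115
t 20.4 p [0.58   0.2565 0.0492] w 0.0115 F [ 2.7 -5.6  0.3] j [ 0.32  0.45 -0.23  0.89 -0.    0.06]
yaw 104.51 down [ 0.0018 -0.0037 -1.    ]
shift cm [0.02 0.02 0.09]
turn deg [ 0.05  0.21 -0.23]
clock: 20.6
ee_pos: [0.5802, 0.257, 0.0501]
orientation: [-1.091, -1.389, 1.401]
wrist_force: [1.4, -8.9, 2.3]
width: 0.0111
t 20.6 p [0.5802 0.257  0.0501] w 0.0111 F [ 1.4 -8.9  2.3] j [ 0.32  0.45 -0.22  0.89 -0.01  0.07]
yaw 104.44 down [ 0.0045 -0.0125 -0.9999]
shift cm [-0.02  0.11  0.12]
turn deg [ 0.07  0.15 -0.75]
```

View pics/k4.png

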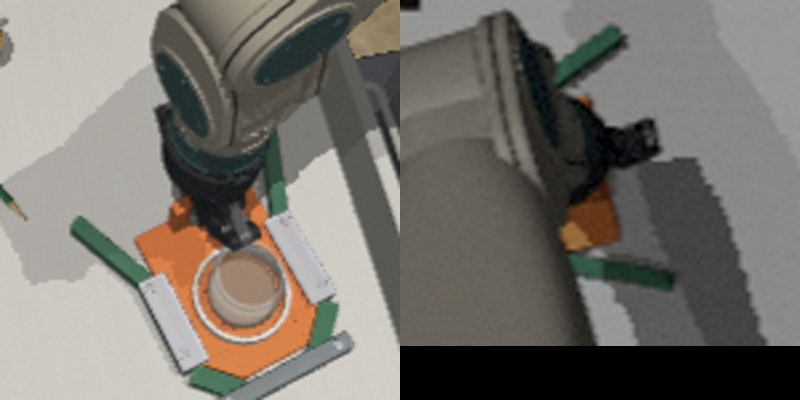

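```bash
python3 -m inch '{"xyz":[[0,0,0],[0,0,0],[0,0,0],[0,0,0],[0,-1,0],[0,-3,0],[0,-4,0],[0,-3,0],[0,-1,0]],"turn":[[0,0,0],[0,0,0],[0,0,0],[0,0,0],[0,0,0],[0,0,0],[0,0,0],[0,0,0],[0,0,0]]}' 3
python3 to.py .5791 .2565 .049 104.3;python3 car.py k5
```

```text
clock: 21.6
ee_pos: [0.5756, 0.2605, 0.173]
orientation: [-1.078, -1.386, 1.402]
wrist_force: [0.2, 0.2, 1.3]
width: 0.0302
t 21.6 p [0.5756 0.2605 0.173 ] w 0.0302 F [0.2 0.2 1.3] j [ 0.32  0.34 -0.1   1.14 -0.    0.07]
yaw 104.58 down [-0.0059 -0.007  -1.    ]
shift cm [-0.41 12.4  -0.33]
turn deg [-0.43  0.28 -0.31]
```

View pics/k5.png

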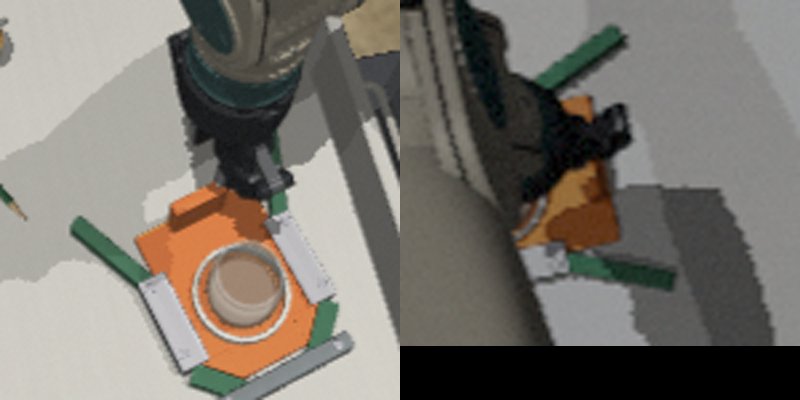

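```bash
python3 -m inch '{"xyz":[[-2,-0.5,0],[-4,0,0],[-5,0,0],[-5,0,0],[-3,0,0],[0,0,0]],"turn":[[0,0,0],[0,0,0],[0,0,0],[0,0,0],[0,0,0],[0,0,0]]}'
cat > chk.py <<'E'
from fit import *
import sys
tag=sys.argv[1]
cc={n:imaging.camera(n) for n in("top","scene")};pickle.dump(cc,open(tag+".pkl","wb"))
u=np.array([-.2436,.9699]);o=np.array([.5635,.3186]);w=np.array([.9699,.2436])
out=[]
th=np.linspace(0,2*np.pi,60)
for n,c in cc.items():
    hsv=cv2.cvtColor(c["color"],cv2.COLOR_BGR2HSV);m=cv2.inRange(hsv,(5,120,50),(20,255,255))
    q=proj(c,[(*(o+a*u+b*w),.012) for a,b in((-.11,-.07),(-.11,.07),(.08,.07),(.08,-.07))])
    k=np.zeros_like(m);cv2.fillPoly(k,[np.int32(q)],255);m&=k
    vs,us=np.where(m);L=np.array([world(c,a,b,.012)[:2] for a,b in zip(us,vs)])-o;L=np.stack([L@u,L@w],1)*1000
    print(n,"x range",np.percentile(L[:,0],[.5,99.5]).round(1))
    for a in range(-66,72,12):
        s=L[abs(L[:,0]-a)<3,1]
        if len(s)>2: print("   ",a,s.min().round(1),s.max().round(1))
    for t in("carrier","carrier_ring","carrier_plate","jar","mash_cup"):
        z={"carrier_ring":.012,"carrier_plate":.045,"jar":.012}.get(t,0)
        for r in spotter.mark_of(t,c)[:1]:
            W=world(c,*r["pixel"],z);print("  ",t,round(r["p"],2),W.round(4),"dock",((W[:2]-o)@u).round(4),((W[:2]-o)@w).round(4))
    im=cv2.resize(c["color"],None,fx=5,fy=5,interpolation=cv2.INTER_CUBIC)
    U,V=np.int32(proj(c,[(*(o),.02)])[0]);s=(slice((V-42)*5,(V+42)*5),slice((U-40)*5,(U+40)*5))
    raw=im[s].copy()
    B=[(-70,-55),(45,-55),(70,-30),(70,30),(45,55),(-70,55)]
    cv2.polylines(im,[np.int32((proj(c,[(*(o+a/1000*u+b/1000*w),.012) for a,b in B])+.5)*5)],True,(255,0,0),1)
    for z,r,col in((.024,.04,(0,0,0)),(.012,.031,(0,0,255)),(.072,.031,(0,0,255))):
        cen=o+.012*u
        cv2.polylines(im,[np.int32((proj(c,[(cen[0]+r*np.cos(t),cen[1]+r*np.sin(t),z) for t in th])+.5)*5)],True,col,1)
    cv2.imwrite(f"pics/{tag}_{n}.png",cv2.hconcat([raw,im[s]]))
E
python3 chk.py m1;python3 to.py .58 .2 .2
```

```text
clock: 22.3
ee_pos: [0.6186, 0.0718, 0.1652]
orientation: [-1.061, -1.377, 1.413]
wrist_force: [0.4, 1.0, 0.6]
width: 0.0305
top x range [-70.3  69.2]
    -66 -55.3 51.8
    -54 -55.6 51.5
    -42 -55.9 51.8
    -30 -53.5 48.0
    -18 -45.0 47.7
    -6 -45.3 47.4
    6 -45.6 47.0
    18 -46.0 47.3
    30 -45.7 47.0
    42 -46.0 46.6
    54 -46.3 45.7
    66 -35.1 31.5
   carrier 0.68 [0.5691 0.3226 0.    ] dock 0.0025 0.0064
   carrier_ring 0.87 [0.5609 0.3271 0.012 ] dock 0.0089 -0.0004
   jar 0.93 [0.5566 0.3204 0.012 ] dock 0.0035 -0.0062
scene x range [-80.7  69.9]
    -66 -54.4 54.9
    -54 -54.7 55.0
    -42 -55.2 54.3
    -30 -48.2 44.5
    -18 -48.5 44.7
    -6 -48.7 44.1
    6 -47.8 44.3
    18 -48.4 44.6
    30 -48.6 43.9
    42 -48.8 44.1
    54 -49.1 47.2
    66 -37.4 35.0
   carrier 0.93 [0.5587 0.3122 0.    ] dock -0.005 -0.0062
   carrier_ring 0.62 [0.5624 0.3347 0.012 ] dock 0.0159 0.0029
   carrier_plate 0.72 [0.5815 0.2556 0.045 ] dock -0.0655 0.0021
   jar 0.72 [0.5495 0.3275 0.012 ] dock 0.012 -0.0114
   mash_cup 0.77 [0.7243 0.0759 0.    ] dock -0.2746 0.0968
t 22.9 p [0.6189 0.0761 0.1678] w 0.0297 F [ 0.7 -0.7  0.1] j [ 0.02  0.34 -0.12  1.13 -0.01 -0.24]
yaw 105.22 down [-0.0196 -0.0073 -0.9998]
shift cm [12.97 -3.23  0.56]
```

View pics/m1_top.png

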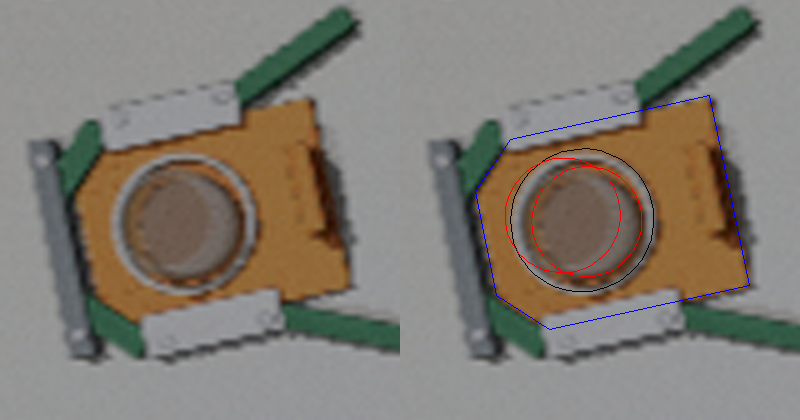

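View pics/m1_scene.png

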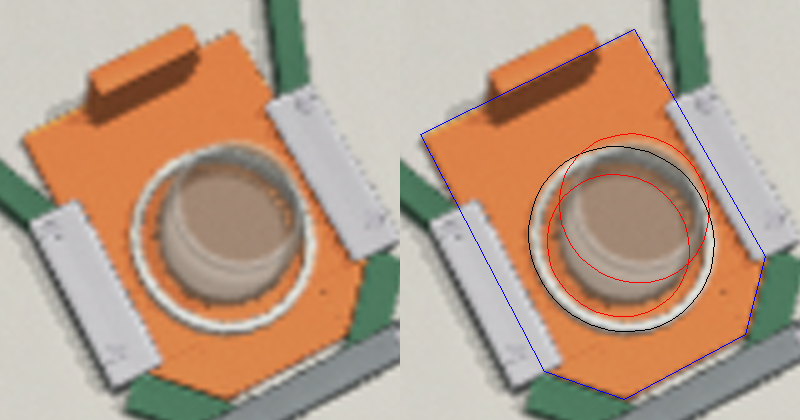

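```bash
python3 to.py .5964 .188 .1 104.2 | tail -2; python3 -m inch '{"xyz":[[2,0.5,0.2],[4,1.5,0],[3.5,2,0],[1.5,2,0],[0,0.5,0],[0,0,0]],"turn":[[0,1,-1],[0,0,0],[0,0,0],[0,0,0],[0,0,0],[0,0,0]]}' 0
python3 to.py .5964 .188 .06 104.2
```

```text
shift cm [11.4   6.74 -0.91]
turn deg [-1.19  1.02 -0.12]
clock: 23.5
ee_pos: [0.5902, 0.1862, 0.105]
orientation: [-1.062, -1.382, 1.386]
wrist_force: [0.3, 0.2, 0.5]
width: -0.0002
t 23.5 p [0.5902 0.1862 0.105 ] w -0.0002 F [0.3 0.2 0.5] j [ 0.2   0.38 -0.2   1.    0.01 -0.05]
yaw 104.13 down [-0.0172  0.01   -0.9998]
shift cm [-0.04  4.49 -0.71]
turn deg [-0.81 -0.07  0.8 ]
```

```bash
python3 -m inch '{"xyz":[[0,1.5,-0.7],[0,2,0],[0,1.2,0],[0,0,0]],"turn":[[-0.8,0,0.8],[0,0,0],[0,0,0],[0,0,0]]}'
python3 to.py .5964 .188 .05 104.2;  python3 to.py .5841 .2366 .05 104.2 | grep shift
```

```text
clock: 23.9
ee_pos: [0.6018, 0.1852, 0.0612]
orientation: [-1.091, -1.391, 1.383]
wrist_force: [0.1, -0.5, 0.5]
width: -0.0003
t 23.9 p [0.6018 0.1852 0.0612] w -0.0003 F [ 0.1 -0.5  0.5] j [ 0.2   0.43 -0.23  0.9  -0.   -0.05]
yaw 103.92 down [ 8.e-03 -5.e-04 -1.e+00]
shift cm [0.4  1.12 0.46]
turn deg [ 0.44 -0.28 -0.14]
shift cm [5.42 1.11 0.49]
```

```bash
python3 -m inch '{"xyz":[[0.5,1,0.45],[1,0,0],[1,0,0],[1,0,0],[0.3,0,0]],"turn":[[0.4,0,0],[0,0,0],[0,0,0],[0,0,0],[0,0,0]]}'
python3 to.py .5841 .2366 .05 104.2
python3 -m inch '{"xyz":[[0.3,0,0],[0.3,0,0]],"turn":[[0,0,0],[0,0,0]]}'
python3 to.py .5841 .2366 .05 104.2
```

```text
clock: 24.4
ee_pos: [0.5899, 0.2232, 0.0537]
orientation: [-1.09, -1.387, 1.383]
wrist_force: [-0.7, 0.6, -1.0]
width: 0.0001
t 24.4 p [0.5899 0.2232 0.0537] w 0.0001 F [-0.7  0.6 -1. ] j [ 0.26  0.44 -0.23  0.89 -0.    0.02]
yaw 103.79 down [ 5.1e-03 -8.0e-04 -1.0e+00]
shift cm [1.45 0.36 0.25]
turn deg [ 0.27 -0.41 -0.12]
clock: 24.6
ee_pos: [0.5886, 0.2306, 0.0544]
orientation: [-1.091, -1.39, 1.384]
wrist_force: [0.1, -0.1, 0.6]
width: -0.0001
t 24.6 p [0.5886 0.2306 0.0544] w -0.0001 F [ 0.1 -0.1  0.6] j [ 0.27  0.44 -0.23  0.89 -0.    0.03]
yaw 103.88 down [ 6.5e-03 -7.0e-04 -1.0e+00]
shift cm [0.7  0.44 0.3 ]
turn deg [ 0.35 -0.32 -0.13]
```

```bash
python3 -m inch '{"xyz":[[0.2,0.2,0.2],[0.2,0,0],[0.2,0,0]],"turn":[[0.3,0,0],[0,0,0],[0,0,0]]}'
python3 to.py .5841 .2366 .05 104.2
python3 -m inch '{"xyz":[[0.2,0,0],[0.2,0,0]],"turn":[[0,0,0],[0,0,0]]}'
python3 to.py .5841 .2366 .05 104.2
```

```text
clock: 24.9
ee_pos: [0.5851, 0.2364, 0.0524]
orientation: [-1.087, -1.385, 1.387]
wrist_force: [-0.2, 1.0, -0.2]
width: 0.0001
t 24.9 p [0.5851 0.2364 0.0524] w 0.0001 F [-0.2  1.  -0.2] j [ 0.28  0.45 -0.23  0.89 -0.    0.04]
yaw 103.88 down [ 0.0013 -0.0021 -1.    ]
shift cm [0.04 0.24 0.09]
turn deg [ 0.04 -0.32 -0.14]
clock: 25.1
ee_pos: [0.5849, 0.2376, 0.0524]
orientation: [-1.095, -1.381, 1.391]
wrist_force: [2.2, -6.9, 0.4]
width: 0.0001
t 25.1 p [0.5849 0.2376 0.0524] w 0.0001 F [ 2.2 -6.9  0.4] j [ 0.29  0.45 -0.23  0.89 -0.01  0.05]
yaw 103.78 down [ 0.0032 -0.0095 -0.9999]
shift cm [-0.07  0.24  0.11]
turn deg [ 0.05 -0.42 -0.57]
```

```bash
python3 -m inch '{"xyz":[[0.4,0,0],[0.4,0,0]],"turn":[[0,0,0],[0,0,0]]}'
python3 to.py .5841 .2366 .05 104.2
python3 -m inch '{"xyz":[[-0.5,0,0],[-1.5,0,0],[-2,0,0],[-1,-1,0],[-1,-3,0],[-2,-3,0],[-3,-3,0],[-3,0,0],[0,0,0],[0,0,0],[0,0,0]],"turn":[[0,0,0.3],[0,0,0],[0,0,0],[0,0,0],[0,0,0],[0,0,0],[0,0,0],[0,0,0],[0,0,0],[0,0,0],[0,0,0]]}'
python3 chk.py m2
```

```text
clock: 25.3
ee_pos: [0.5873, 0.2392, 0.0535]
orientation: [-1.114, -1.376, 1.396]
wrist_force: [4.3, -8.8, 1.1]
width: 0.0
t 25.3 p [0.5873 0.2392 0.0535] w 0.0 F [ 4.3 -8.8  1.1] j [ 0.3   0.45 -0.22  0.89 -0.03  0.06]
yaw 103.5 down [ 0.012  -0.0243 -0.9996]
shift cm [-0.17  0.35  0.38]
turn deg [ 0.34 -0.7  -1.51]
clock: 26.4
ee_pos: [0.6193, 0.0984, 0.165]
orientation: [-1.114, -1.376, 1.394]
wrist_force: [0.0, -0.3, -1.3]
width: 0.0003
top x range [-69.8  69.7]
    -66 -52.5 55.2
    -54 -52.9 54.9
    -42 -53.2 54.6
    -30 -53.5 53.6
    -18 -45.0 47.7
    -6 -45.3 47.4
    6 -45.6 47.0
    18 -46.0 47.3
    30 -45.7 47.0
    42 -46.0 46.6
    54 -46.3 46.3
    66 -35.1 34.3
   carrier 0.6 [0.5682 0.3257 0.    ] dock 0.0058 0.0063
   carrier_ring 0.57 [0.565  0.3332 0.012 ] dock 0.0138 0.005
   carrier_plate 0.7 [0.5848 0.2588 0.045 ] dock -0.0632 0.0061
   jar 0.89 [0.5569 0.3292 0.012 ] dock 0.0119 -0.0038
   mash_cup 0.64 [0.7286 0.0713 0.    ] dock -0.2801 0.0999
scene x range [-79.4  70.6]
    -66 -51.2 56.9
    -54 -51.8 57.0
    -42 -52.0 57.3
    -30 -48.2 44.5
    -18 -48.5 44.7
    -6 -48.7 44.1
    6 -47.8 44.3
    18 -48.4 44.6
    30 -48.6 43.9
    42 -48.8 44.1
    54 -49.1 47.2
    66 -37.4 35.0
   carrier 0.92 [0.5639 0.3141 0.    ] dock -0.0044 -0.0007
   carrier_ring 0.87 [0.5651 0.3297 0.012 ] dock 0.0104 0.0042
   carrier_plate 0.76 [0.5819 0.2632 0.045 ] dock -0.0582 0.0043
   jar 0.83 [0.5544 0.3271 0.012 ] dock 0.0105 -0.0068
   mash_cup 0.83 [0.7208 0.0728 0.    ] dock -0.2767 0.0927
```

View pics/m2_top.png

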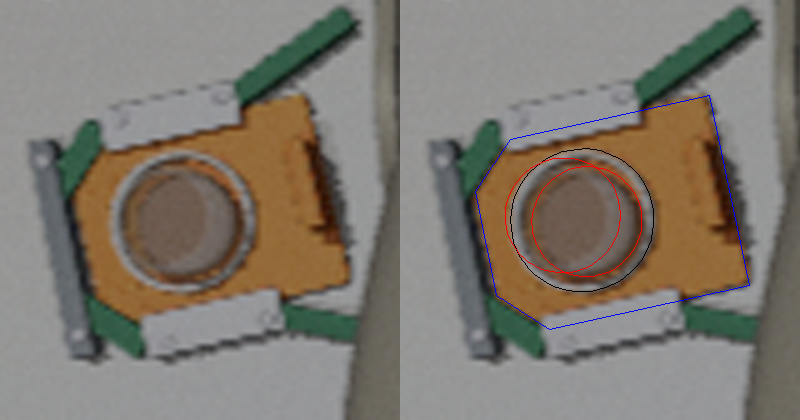

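View pics/m2_scene.png

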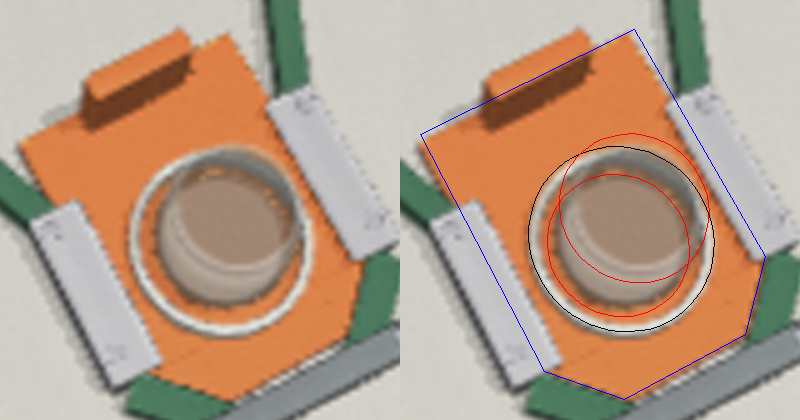

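Run:
```python
from fit import *
u=np.array([-.2436,.9699]);o=np.array([.5635,.3186]);w=np.array([.9699,.2436])
for tag in("m1","m2"):
  cc=pickle.load(open(tag+".pkl","rb"))
  for n,c in cc.items():
    # sample saturation on dock-frame grid, subpixel edges
    sat=cv2.cvtColor(c["color"],cv2.COLOR_BGR2HSV)[:,:,1].astype(np.float32)
    def samp(a,b,z=.012):
        q=proj(c,[(*(o+x/1000*u+y/1000*w),z) for x,y in zip(a,b)]).astype(np.float32)
        return cv2.remap(sat,q[:,0].copy(),q[:,1].copy(),cv2.INTER_LINEAR).ravel()
    res=[];xs=np.arange(-85,-55,.5)
    for y in list(range(-48,-30,2))+list(range(30,50,2)):
        g=np.diff(cv2.GaussianBlur(samp(xs,0*xs+y)[None],(9,1),2).ravel());res.append((y,xs[g.argmax()]))
    r=np.array(res);p=np.polyfit(r[:,0],r[:,1],1)
    r=r[abs(r[:,1]-np.polyval(p,r[:,0]))<3];p=np.polyfit(r[:,0],r[:,1],1)
    out=[]
    for sgn in(-1,1):
        ys=np.arange(42,68,.5);e=[]
        for x in range(-66,-38,2):
            g=np.diff(cv2.GaussianBlur(samp(0*ys+x,sgn*ys)[None],(9,1),2).ravel());e.append((x,sgn*ys[g.argmin()]))
        e=np.array(e);q=np.polyfit(e[:,0],e[:,1],1);e=e[abs(e[:,1]-np.polyval(q,e[:,0]))<3];q=np.polyfit(e[:,0],e[:,1],1);out.append((q[0].round(3),np.polyval(q,-52).round(1)))
    print(tag,n,"rear slope(rad) %.3f x0 %.1f"%tuple(p),"sides",out)
```

```text
m1 top rear slope(rad) 0.010 x0 -71.7 sides [(np.float64(-0.025), np.float64(-56.6)), (np.float64(0.009), np.float64(53.5))]
m1 scene rear slope(rad) 0.008 x0 -69.6 sides [(np.float64(-0.019), np.float64(-55.0)), (np.float64(0.001), np.float64(55.1))]
m2 top rear slope(rad) 0.040 x0 -70.6 sides [(np.float64(-0.036), np.float64(-53.7)), (np.float64(-0.019), np.float64(56.3))]
m2 scene rear slope(rad) 0.036 x0 -68.8 sides [(np.float64(-0.033), np.float64(-51.9)), (np.float64(-0.016), np.float64(57.9))]
```

```bash
python3 to.py .580 .2565 .15 104.4;python3 -m inch '{"xyz":[[2,0,0],[4,0,0],[4,0,0],[4,0,0],[2,0,0],[0,0,0]],"turn":[[0.3,-0.9,-1.5],[0,0,0],[0,0,0],[0,0,0],[0,0,0],[0,0,0]]}' 3.4
python3 to.py .580 .2565 .12 104.4
```

```text
t 27.0 p [0.6196 0.0984 0.1648] w -0.0001 F [ 0.3 -0.3 -0.3] j [ 0.07  0.33 -0.14  1.09 -0.02 -0.17]
yaw 103.45 down [ 0.0125 -0.0232 -0.9997]
shift cm [16.33  1.07  0.18]
turn deg [ 0.37 -0.94 -1.46]
clock: 27.6
ee_pos: [0.5781, 0.2628, 0.1649]
orientation: [-1.072, -1.396, 1.385]
wrist_force: [-0.8, 0.7, -0.2]
width: 0.0337
t 27.6 p [0.5781 0.2628 0.1649] w 0.0337 F [-0.8  0.7 -0.2] j [ 0.32  0.34 -0.11  1.11  0.01  0.07]
yaw 104.43 down [-0.0016  0.0089 -1.    ]
shift cm [-0.69  4.49 -0.03]
turn deg [0.04 0.03 0.52]
```

```bash
python3 -m inch '{"xyz":[[-0.7,1.5,0],[0,3,0],[0,2.5,0],[0,0.5,0],[0,0,0]],"turn":[[0,0,0.5],[0,0,0],[0,0,0],[0,0,0],[0,0,0]]}'
python3 to.py .580 .2565 .05 104.4
```

```text
clock: 28.1
ee_pos: [0.5804, 0.2529, 0.0854]
orientation: [-1.081, -1.391, 1.392]
wrist_force: [0.1, 1.5, 1.4]
width: 0.0338
t 28.1 p [0.5804 0.2529 0.0854] w 0.0338 F [0.1 1.5 1.4] j [ 0.31  0.41 -0.2   0.96 -0.    0.06]
yaw 104.36 down [ 5.0e-04 -1.4e-03 -1.0e+00]
shift cm [ 0.37  3.54 -0.05]
turn deg [ 0.01 -0.04 -0.08]
```

```bash
python3 -m inch '{"xyz":[[0.35,0.8,0],[0,1.5,0],[0,1,0],[0,0.2,0],[0,0,0]],"turn":[[0,0,0],[0,0,0],[0,0,0],[0,0,0],[0,0,0]]}'
python3 to.py .580 .2565 .05 104.4
```

```text
clock: 28.6
ee_pos: [0.5816, 0.2555, 0.0496]
orientation: [-1.085, -1.392, 1.389]
wrist_force: [-0.7, 0.0, 0.0]
width: 0.0343
t 28.6 p [0.5816 0.2555 0.0496] w 0.0343 F [-0.7  0.   0. ] j [ 0.31  0.45 -0.23  0.89 -0.    0.06]
yaw 104.25 down [ 3.8e-03 -5.0e-04 -1.0e+00]
shift cm [ 0.14 -0.04  0.13]
turn deg [ 0.2  -0.15 -0.08]
```

```bash
python3 -m inch '{"xyz":[[0,0,0.1],[0,0,0],[0,0,0],[0,0,0],[0,0,0]],"turn":[[0.2,-0.3,0],[0,0,0],[0,0,0],[0,0,0],[0,0,0]]}' 0.5 30
python3 to.py .580 .2570 .05 104.6
```

```text
clock: 29.1
ee_pos: [0.5801, 0.2558, 0.05]
orientation: [-1.078, -1.394, 1.396]
wrist_force: [0.1, 0.0, -1.4]
width: 0.0118
t 29.1 p [0.5801 0.2558 0.05  ] w 0.0118 F [ 0.1  0.  -1.4] j [ 0.31  0.45 -0.22  0.89 -0.    0.06]
yaw 104.64 down [-4.e-04 -9.e-04 -1.e+00]
shift cm [ 0.12 -0.   -0.02]
turn deg [-0.03  0.04 -0.05]
```

```bash
python3 -m inch '{"xyz":[[0.2,0,0],[0.2,0,0],[0.15,0,0]],"turn":[[0,0,0],[0,0,0],[0,0,0]]}'
python3 to.py .580 .2570 .05 104.6
```

```text
clock: 29.4
ee_pos: [0.5794, 0.2573, 0.0506]
orientation: [-1.087, -1.388, 1.401]
wrist_force: [-0.2, -3.4, 1.7]
width: 0.0116
t 29.4 p [0.5794 0.2573 0.0506] w 0.0116 F [-0.2 -3.4  1.7] j [ 0.32  0.45 -0.22  0.9  -0.01  0.07]
yaw 104.46 down [ 0.0014 -0.0101 -0.9999]
shift cm [-0.04  0.06 -0.05]
turn deg [-0.07 -0.14 -0.58]
```

Seated again with low force. I'll release, lift and back off.

```bash
python3 -m inch '{"xyz":[[0,0,0],[0,0,0],[0,0,0],[0,0,0],[0,-1,0],[0,-3,0],[0,-4,0],[0,-3,0],[-1,-1,0],[-4,0,0],[-5,0,0],[-5,0,0],[-3,0,0],[0,0,0],[0,0,0]],"turn":[[0,0,0],[0,0,0],[0,0,0],[0,0,0],[0,0,0],[0,0,0],[0,0,0],[0,0,0],[0,0,0],[0,0,0],[0,0,0],[0,0,0],[0,0,0],[0,0,0],[0,0,0]]}' 3
python3 chk.py m3
python3 - <<'E'
from fit import *
u=np.array([-.2436,.9699]);o=np.array([.5635,.3186]);w=np.array([.9699,.2436])
for tag in("m3",):
  cc=pickle.load(open(tag+".pkl","rb"))
  for n,c in cc.items():
    sat=cv2.cvtColor(c["color"],cv2.COLOR_BGR2HSV)[:,:,1].astype(np.float32)
    def samp(a,b,z=.012):
        q=proj(c,[(*(o+x/1000*u+y/1000*w),z) for x,y in zip(a,b)]).astype(np.float32)
        return cv2.remap(sat,q[:,0].copy(),q[:,1].copy(),cv2.INTER_LINEAR).ravel()
    res=[];xs=np.arange(-85,-55,.5)
    for y in list(range(-48,-30,2))+list(range(30,50,2)):
        g=np.diff(cv2.GaussianBlur(samp(xs,0*xs+y)[None],(9,1),2).ravel());res.append((y,xs[g.argmax()]))
    r=np.array(res);p=np.polyfit(r[:,0],r[:,1],1)
    r=r[abs(r[:,1]-np.polyval(p,r[:,0]))<3];p=np.polyfit(r[:,0],r[:,1],1)
    print(tag,n,"rear slope(rad) %.3f x0 %.1f"%tuple(p))
E
```

```text
clock: 30.9
ee_pos: [0.6272, 0.078, 0.1792]
orientation: [-1.086, -1.396, 1.398]
wrist_force: [-0.7, 0.1, 0.7]
width: 0.0305
top x range [-69.6  69.7]
    -66 -52.5 54.6
    -54 -52.9 54.3
    -42 -53.2 54.6
    -30 -53.5 53.6
    -18 -45.0 47.7
    -6 -45.3 47.4
    6 -45.6 47.0
    18 -46.0 47.3
    30 -45.7 47.0
    42 -46.0 46.6
    54 -46.3 46.3
    66 -35.1 34.3
   carrier 0.74 [0.5597 0.3225 0.    ] dock 0.0047 -0.0027
   carrier_ring 0.61 [0.5653 0.331  0.012 ] dock 0.0116 0.0048
   carrier_plate 0.66 [0.5845 0.2494 0.045 ] dock -0.0722 0.0035
   jar 0.94 [0.5634 0.3289 0.012 ] dock 0.01 0.0024
scene x range [-79.6  70.3]
    -66 -52.4 56.9
    -54 -52.6 57.0
    -42 -52.9 57.3
    -30 -48.2 44.5
    -18 -48.5 44.7
    -6 -48.7 44.1
    6 -47.8 44.3
    18 -48.4 44.6
    30 -48.6 43.9
    42 -48.8 44.1
    54 -47.1 47.2
    66 -37.4 35.0
   carrier 0.77 [0.5608 0.3182 0.    ] dock 0.0002 -0.0027
   carrier_plate 0.89 [0.5761 0.2619 0.045 ] dock -0.0581 -0.0016
   jar 0.74 [0.5584 0.3367 0.012 ] dock 0.0188 -0.0005
   mash_cup 0.61 [0.7236 0.069  0.    ] dock -0.2811 0.0944
m3 top rear slope(rad) 0.014 x0 -71.0
m3 scene rear slope(rad) 0.011 x0 -68.8
```

View pics/m3_top.png

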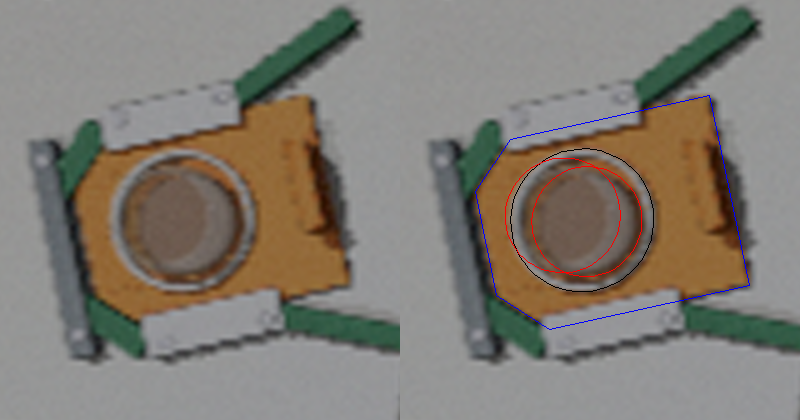

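View pics/m3_scene.png

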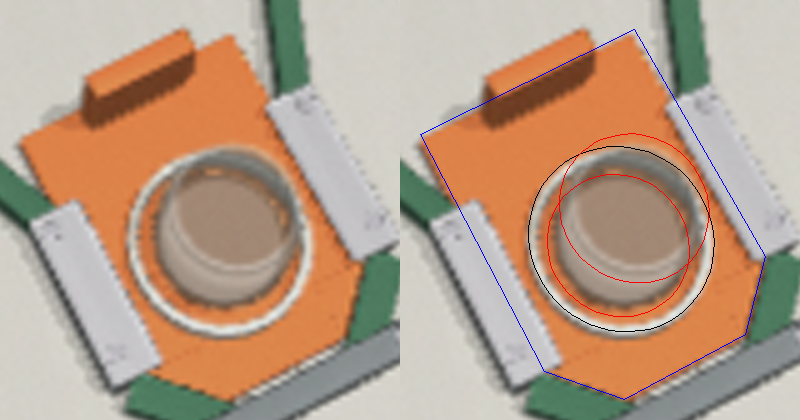

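Both views show the carrier straight in the dock with its bevels on the V faces and the jar upright in the ring. The arm is clear, so I'm handing in.

```bash
python3 to.py .6 .1 .18; python3 -c "
from plant import robot;print(robot.sign_off())"
```

```text
t 31.5 p [0.6275 0.0796 0.1798] w 0.0299 F [0.6 0.4 0.3] j [ 0.03  0.33 -0.11  1.13 -0.01 -0.23]
yaw 104.81 down [ 0.007  -0.0066 -1.    ]
shift cm [ 2.68 -0.05  2.13]
the job is handed in; nothing more can be done
None
```

The jar is standing in the carrier's ring and the carrier is fully home in the V of the dock. I handed the job in at about 31.5 s of the 69 s allowed; the hand-in gives no verdict.

**What I did:**
- I lifted the arm over the glass panel to reach the jar, then gripped the jar twice, a quarter turn apart, to centre it in the jaws.
- I lowered it into the ring until it touched the board, at about 7 N, and let go.
- I gripped the push plate, turned the carrier to the dock's heading and slid it in until it stopped at the measured home position, at about 9 N.
- A check push on the rear face, about 10 N, held that depth but turned the carrier by about 0.03 rad. I gripped the plate again, straightened and reseated it, released it and backed off.

**Last checks, both cameras:**
- **Carrier:** its nose and rear edges are within about 1–2 mm of home. Its axis reads 0.011 to 0.014 rad off my dock fit (limit 0.05), and the lips suggest that fit is itself about 0.01 rad out.
- **Jar:** it looks upright inside the ring and a few mm off centre; the ring's play allows 5 mm and the limit is 10 mm.
- **Mash cup:** it still reads within about 5 mm of where it started, which is camera noise.
- **Arm:** it is clear, with no contact force.

**Disagreements:** the network's point marks for the jar, ring and carrier scattered by several mm between the two cameras. I relied on edge fits and outline overlays instead. The cameras also differ by 1–2 mm in sideways position and depth, which is about the calibration error.

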